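# Pack display plates into a carton and close it

### The job

Get the small carton ready for dispatch: take the grey spectacle case out of it and lay it flat on the blue felt pad, then pack every coloured L-shaped display plate and the black bar plate that you find on the counter into the carton, all lying flat on its floor side by side, post up, none on top of another. When all are in, fold the flap with the green edge fully down first and then the flap with the orange edge fully down over it. Leave the other things on the counter where they are.

Things in the scene. Friction and masses are not known exactly. Their poses are not given: they have to be found in the camera images.
- carton: open cardboard carton, fixed to the counter, outside 250 x 155 x 60 mm (walls and floor 6 mm thick, inside 238 x 143 mm), long side along its x. Origin: centre of its underside; inner floor at z = 6 mm; the wall tops at z = 60 mm. All five plates fit flat, with some 7 mm of play across each plate: think of the inside as a grid of 5 x 3 squares of 47.5 mm; an L covers three squares, two Ls interlock into 2 x 3 squares, the bar covers three in a row.
- flap_green (a joint): first flap of the carton, green strip along its free edge, on the carton's -y side: a stiff 248 x 88 x 4 mm panel. Joint value 0 = closed (level, over the carton), pi/2 = upright, starts 2.0 to 2.25 (leaning outwards), most 2.4. It stays where it is left (hinge friction about 0.035 N m), and can be pushed over from outside at its free edge (moving up with the edge, as it swings) and then pressed down.
- flap_orange (a joint): second (upper) flap of the carton, orange strip along its free edge, on the carton's +y side: a stiff 248 x 88 x 4 mm panel. Joint value 0 = closed (level, over the carton), pi/2 = upright, starts 2.0 to 2.25 (leaning outwards), most 2.4. It stays where it is left (hinge friction about 0.035 N m), and can be pushed over from outside at its free edge (moving up with the edge, as it swings) and then pressed down.
- flap_green_hinge (a point): middle of the green flap's hinge line, in carton's frame at (0, -75.5, 62) mm; the hinge runs along the carton's x
- flap_green_edge (a point): middle of the green flap's free edge, 88 mm from its hinge
- flap_orange_hinge (a point): middle of the orange flap's hinge line, in carton's frame at (0, +75.5, 67) mm; the hinge runs along the carton's x
- flap_orange_edge (a point): middle of the orange flap's free edge, 88 mm from its hinge
- ell_blue: L-shaped plastic display plate, blue, 8 mm thick, mass about 90 g, with an upright white square post (14 x 14 mm, its top 50 mm above the plate's underside, sides along the plate's x and y) to lift it by. Origin: on the underside, below the post's axis; z up. Both arms are 40 mm wide: one runs along +x and covers x -31 to +55, y -31 to +9 mm; the other runs along +y and covers x -31 to +9, y -31 to +55 mm. Lies on the counter at any yaw. May be absent.
- ell_green: L-shaped plastic display plate, green, 8 mm thick, mass about 90 g, with an upright white square post (14 x 14 mm, its top 50 mm above the plate's underside, sides along the plate's x and y) to lift it by. Origin: on the underside, below the post's axis; z up. Both arms are 40 mm wide: one runs along +x and covers x -31 to +55, y -31 to +9 mm; the other runs along +y and covers x -31 to +9, y -31 to +55 mm. Lies on the counter at any yaw. May be absent.
- ell_yellow: L-shaped plastic display plate, yellow, 8 mm thick, mass about 90 g, with an upright white square post (14 x 14 mm, its top 50 mm above the plate's underside, sides along the plate's x and y) to lift it by. Origin: on the underside, below the post's axis; z up. Both arms are 40 mm wide: one runs along +x and covers x -31 to +55, y -31 to +9 mm; the other runs along +y and covers x -31 to +9, y -31 to +55 mm. Lies on the counter at any yaw. May be absent.
- ell_red: L-shaped plastic display plate, red, 8 mm thick, mass about 90 g, with an upright white square post (14 x 14 mm, its top 50 mm above the plate's underside, sides along the plate's x and y) to lift it by. Origin: on the underside, below the post's axis; z up. Both arms are 40 mm wide: one runs along +x and covers x -31 to +55, y -31 to +9 mm; the other runs along +y and covers x -31 to +9, y -31 to +55 mm. Lies on the counter at any yaw. May be absent.
- bar: straight black plastic display plate, 132 mm along its x, 40 mm along y, 8 mm thick, about 90 g, with the same white square post (14 x 14 mm, top at 50 mm) at its middle. Origin: on the underside, below the post's axis. May be absent.
- case: grey hard spectacle case, closed, 150 mm along its x, 46 mm along y, 40 mm high, about 120 g, at the start lying in the carton. Origin: centre of its underside.
- pad: blue felt pad, fixed, 200 mm along its x, 110 mm along y, 4 mm thick. Origin: centre of its underside.
- spray: clear spray bottle, 44 mm across, 110 mm tall; bystander, to be left alone. Origin: centre of its underside.
- stapler: red and black stapler, 130 mm long; bystander, to be left alone. Origin: centre of its underside.
- pen_cup: empty black pen cup, 72 mm across, 95 mm tall; bystander, to be left alone. Origin: centre of its underside.
- jar: white jar, 60 mm across, 60 mm tall; bystander, to be left alone. Origin: centre of its underside.
- tape: grey tape dispenser, 100 mm long; bystander, to be left alone. Origin: centre of its underside.
- ruler: aluminium ruler, 160 x 30 mm; bystander, to be left alone. Origin: centre of its underside.

How it is judged:
On the way, in this order (a step that is already met when the one before it is completed fails the run):
1. the spectacle case lies on the blue pad (x of case in the frame of pad between -0.06 and 0.06 m and y of case in the frame of pad between -0.045 and 0.045 m and z of case in the frame of pad below 0.012 m and angle between case's own z axis and vertical below 0.1 rad and linear speed of case below 0.03 m/s), for 0.2 s.
2. all plates lie flat on the carton's floor, flaps still open (x of ell_blue in the frame of carton between -0.119 and 0.119 m and y of ell_blue in the frame of carton between -0.0715 and 0.0715 m and z of ell_blue in the frame of carton between 0 and 0.011 m and angle between each of ell_blue, ell_green, ell_yellow, ell_red, bar's own z axis and vertical below 0.07 rad and linear speed of each of ell_blue, ell_green, ell_yellow, ell_red, bar below 0.03 m/s and x of ell_green in the frame of carton between -0.119 and 0.119 m and y of ell_green in the frame of carton between -0.0715 and 0.0715 m and z of ell_green in the frame of carton between 0 and 0.011 m and x of ell_yellow in the frame of carton between -0.119 and 0.119 m and y of ell_yellow in the frame of carton between -0.0715 and 0.0715 m and z of ell_yellow in the frame of carton between 0 and 0.011 m and x of ell_red in the frame of carton between -0.119 and 0.119 m and y of ell_red in the frame of carton between -0.0715 and 0.0715 m and z of ell_red in the frame of carton between 0 and 0.011 m and x of bar in the frame of carton between -0.119 and 0.119 m and y of bar in the frame of carton between -0.0715 and 0.0715 m and z of bar in the frame of carton between 0 and 0.011 m and value of joint each of flap_green, flap_orange above 1.2 rad), for 0.2 s.
3. the green flap is down, the orange one still up (value of joint flap_green below 0.12 rad and value of joint flap_orange above 0.8 rad), for 0.2 s.
4. the orange flap is down too (value of joint each of flap_orange, flap_green below 0.12 rad), for 0.2 s.
At the end, for the whole second after the job is handed in: The case lies flat on the pad (its centre within 60 mm along and 45 mm across the pad's centre), every plate present lies flat (tilt under 0.07 rad) on the carton's floor (underside within 5 mm of it), and both flaps are down to within 0.12 rad; everything is at rest (all of step 1 and all of step 4 and x of ell_blue in the frame of carton between -0.119 and 0.119 m and y of ell_blue in the frame of carton between -0.0715 and 0.0715 m and z of ell_blue in the frame of carton between 0 and 0.011 m and angle between each of ell_blue, ell_green, ell_yellow, ell_red, bar's own z axis and vertical below 0.07 rad and linear speed of each of ell_blue, ell_green, ell_yellow, ell_red, bar below 0.03 m/s and x of ell_green in the frame of carton between -0.119 and 0.119 m and y of ell_green in the frame of carton between -0.0715 and 0.0715 m and z of ell_green in the frame of carton between 0 and 0.011 m and x of ell_yellow in the frame of carton between -0.119 and 0.119 m and y of ell_yellow in the frame of carton between -0.0715 and 0.0715 m and z of ell_yellow in the frame of carton between 0 and 0.011 m and x of ell_red in the frame of carton between -0.119 and 0.119 m and y of ell_red in the frame of carton between -0.0715 and 0.0715 m and z of ell_red in the frame of carton between 0 and 0.011 m and x of bar in the frame of carton between -0.119 and 0.119 m and y of bar in the frame of carton between -0.0715 and 0.0715 m and z of bar in the frame of carton between 0 and 0.011 m); the robot touches nothing.
It fails at once if a bystander is pushed aside (over 40 mm) (distance of any of spray, stapler, pen_cup, jar, tape, ruler from where it was at the start of the episode above 0.04 m).
Of ell_blue, ell_green, ell_yellow, ell_red, bar only 4 to 5 are there at a start; the rules pass over those that are not, and their reading is None.
At some moment in a run one of ell_blue, ell_green, ell_yellow, ell_red, bar, case may be knocked a few centimetres aside while the robot is not near it.
Once in a run the grip may slacken for a moment while it holds something.
It also fails if it takes over 210 s, if anything falls off the work surface, if the arm or the gripper's body presses on something with over 40 N, if the wrist force passes 120 N, or if a joint passes its speed limit or range.

### The arm

A 6-joint arm with a two-finger parallel gripper is mounted at the origin on the work surface. World frame = base frame: x ahead of the robot, y to its left, z up, the work surface at z = 0. Lengths are in m, angles in rad, forces in N, time in s.
With the tool pointing down it reaches from about 0.3 to 0.775 m from the base axis. Payload 14.6 kg.
Tool frame: the origin (TCP) lies at the very end of the fingers, on their centre line; the grasp point (between the pads) lies 19 mm behind it; y points along the fingers, x is the direction in which the jaws open and shut, and the axes are right-handed (so a half turn about y gives the same grasp; the last joint's range is limited). The gripper opens to 94 mm and grips with 3 to 60 N. Pads are 16 mm wide; open, the fingers measure 119 mm over their backs; the gripper's body (75 mm by 177 mm) begins 78 mm behind the grasp point.
Start: joints at [1.092, 0.3, 1.521, -0, 1.321, -0.067], TCP at [0.22, 0.504, 0.205] pointing down, gripper open.
Joint ranges: [-3.03, 3.03], [-0.79, 2.21], [0.23, 2.52], [-1.04, 4.18], [0, 3.07], [-2.55, 2.55]. Speed limits (rad/s): [2.22, 2.22, 2.57, 3.14, 3.14, 3.14].

### API

Orientations are given as [roll, pitch, yaw] about the fixed x, y, z axes, in that order (R = Rz(yaw) Ry(pitch) Rx(roll)).
In Python, from station import get_obs, cams, hand_in gives the robot as it stands. The module is installed in compiled form; this text tells all that it offers.
- The arm moves only by the tool step_arm, never from a script. Its argument "plan" is a list of rows, each an object with "grip": the closure, from -1 (fully open) to 1 (shut), so that 0 is half open; "slide": the shift along the tool's x, y, z in m, a list of three; "spin": the turn about the tool's y in degrees. A call has 1 to 20 rows; each row shifts and turns the commanded pose from where the row before left it, along the tool's axes as they then stand; what a row does not reach is not made up. A row lasts 1/12 s, in which the tool goes at most 41.7 mm and 7.16 degrees, less where a joint would pass 70% of its speed; a pose out of reach is approached as far as the arm can. A call is refused whole if a number of a shift passes 0.0417 or a number of a turn 7.16, either way. A call with a gripper value outside its range is refused whole. The fingers move at their own pace and stop on an object; "force" is the grip in N (left out, the last holds). Time passes only in rows, so rows that do not move let the fingers close. It gives the time, the measured TCP pose, the force and the opening at its end, in the units of the state.
- get_obs(): the state, without advancing time (a new reading comes with each control period).
- cams.camera(name): name is "side" or "top"; returns the picture (400x640x3 uint8, blue, green, red); there is no depth.
- cams.calibration(name): a dict with "K" (3x3 intrinsics, pixels), "T" (4x4, takes a point from camera to world coordinates). Camera axes: x right, y up, looking along -z (the intrinsics and any distortion apply to the point x, -y, -z); pixel columns grow to the right and rows downward; lengths in m; the calibration is good to about 2 mm. A picture is of the moment at which its call begins. calibration takes no time and is no camera call.
- hand_in(): hands the job in, once; it reports no verdict.
The state is a dict: "time_s": time; "qpos": joint angles; "joint_vel": joint speeds; "tau": joint torques, N m; "ee_pos": TCP position; "eef_rot": TCP orientation; "force": force on the tool from outside, world axes, zero at the start; "moment": the same for the moment, N m; "grip_width": finger opening in m.
Only numpy, scipy, OpenCV 4.12 (cv2) and the standard library are available. Lean on these libraries where they do the work, as an engineer would, in place of code of your own. Each camera call takes 0.05 s, during which the arm holds its last target.

## Working session

There is one attempt and no reset: what is moved stays moved. The work goes in short steps, Python scripts to look and compute and a tool call to move; the robot and the scene stay as the last step left them, time stands still between calls to the robot, and variables do not carry over. Pictures are saved under pics/ and viewed, and the job is handed in when it is done.

Besides the shell and the picture viewer there is one more tool, called after "Emit:" as name(argument=value, ...) on one line, values as JSON. step_arm: Moves the arm, as the interface text tells. Its arguments: {"type":"object","properties":{"plan":{"type":"array","items":{"type":"object","properties":{"grip":{"type":"number"},"slide":{"type":"array","items":{"type":"number"}},"spin":{"type":"number"}}}},"force":{"type":"number"}},"required":["plan"]}

```bash
mkdir -p pics; ls
python3 - <<'E'
from station import get_obs, cams
import cv2
o=get_obs(); print(o)
for n in ["side","top"]:
    im=cams.camera(n); cv2.imwrite(f"pics/{n}0.png",im); c=cams.calibration(n); print(n,c)
E
```

```text
pics
{'time_s': 0.0, 'qpos': array([ 1.09239328e+00,  3.00457018e-01,  1.52162020e+00,  5.96391206e-06,
        1.32068873e+00, -6.66430134e-02]), 'joint_vel': array([ 2.40164797e-04,  6.05918562e-04,  7.99298193e-05, -7.40090682e-04,
       -3.59510780e-03, -7.45975715e-04]), 'tau': array([-1.25514340e-03, -5.31795502e+01, -3.52747858e+01,  7.07269949e-02,
        2.42416654e-02, -9.89131900e-05]), 'ee_pos': array([0.22001806, 0.50377401, 0.20487751]), 'eef_rot': array([-1.57071243e+00,  1.17030517e-03,  1.15903486e+00]), 'force': array([ 1.11505232,  0.06436545, -0.01983133]), 'moment': array([ 0.00285514, -0.01123647,  0.03893563]), 'grip_width': 0.09402221558351521}
side {'K': array([[406.66228994,   0.        , 319.54679975],
       [  0.        , 406.66228994, 198.77646734],
       [  0.        ,   0.        ,   1.        ]]), 'T': array([[ 0.70664912,  0.35193139, -0.6138333 , -0.1257626 ],
       [-0.7074954 ,  0.36353462, -0.60604689, -0.63826267],
       [ 0.00986273,  0.86254674,  0.50588127,  0.63230003],
       [ 0.        ,  0.        ,  0.        ,  1.        ]])}
top {'K': array([[422.94917375,   0.        , 321.76946422],
       [  0.        , 422.94917375, 206.22599755],
       [  0.        ,   0.        ,   1.        ]]), 'T': array([[ 0.015292  ,  0.99101921, -0.13284231,  0.39374463],
       [-0.99968364,  0.01780683,  0.01776353, -0.0117404 ],
       [ 0.0199695 ,  0.13252864,  0.99097799,  1.18184277],
       [ 0.        ,  0.        ,  0.        ,  1.        ]])}
```

View pics/top0.png

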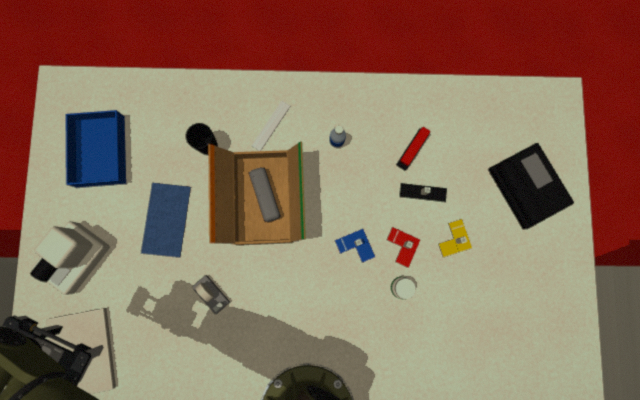

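View pics/side0.png

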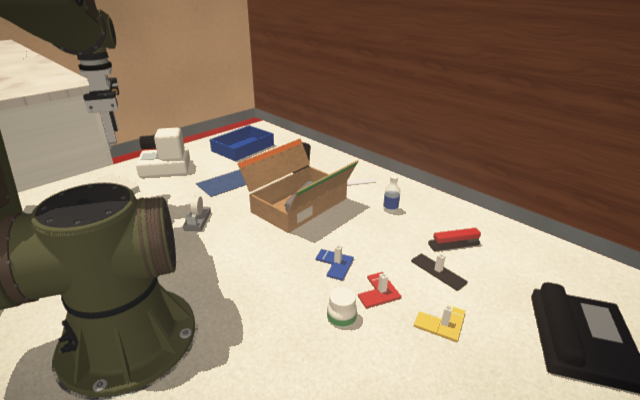

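```bash
cat > h.py <<'E'
import numpy as np, cv2
from station import get_obs, cams
C={n:cams.calibration(n) for n in("side","top")}
F=np.diag([1,-1,-1.])
def proj(n,P):
    P=np.atleast_2d(P); T=C[n]["T"]; p=(P-T[:3,3])@T[:3,:3]@F; q=p@C[n]["K"].T; return q[:,:2]/q[:,2:]
def ray(n,uv):
    d=np.linalg.inv(C[n]["K"])@np.array([uv[0],uv[1],1.]); return C[n]["T"][:3,3], C[n]["T"][:3,:3]@F@d
def onz(n,uv,z):
    o,d=ray(n,uv); return o+d*(z-o[2])/d[2]
def tri(a,b): # side px, top px
    o1,d1=ray("side",a);o2,d2=ray("top",b)
    d1/=np.linalg.norm(d1);d2/=np.linalg.norm(d2)
    A=np.array([d1,-d2]).T; s=np.linalg.lstsq(A,o2-o1,rcond=None)[0]
    p,q=o1+d1*s[0],o2+d2*s[1]; return (p+q)/2,np.linalg.norm(p-q)
def crop(im,x0,y0,w,h,f,name):
    c=cv2.resize(im[y0:y0+h,x0:x0+w],None,fx=f,fy=f,interpolation=cv2.INTER_CUBIC)
    for i in range(0,w,10):
        cv2.line(c,(i*f,0),(i*f,8 if i%50 else 16),(0,0,255),1)
        if i%20==0: cv2.putText(c,str(x0+i),(i*f,26),0,.4,(0,0,255),1)
    for i in range(0,h,10):
        cv2.line(c,(0,i*f),(8,i*f),(0,0,255),1)
        if i%20==0: cv2.putText(c,str(y0+i),(10,i*f+4),0,.4,(0,0,255),1)
    cv2.imwrite("pics/"+name+".png",c)
E
python3 - <<'E'
from h import *
t=cv2.imread("pics/top0.png"); s=cv2.imread("pics/side0.png")
crop(t,320,170,160,110,5,"t_pl"); crop(t,195,125,130,130,4,"t_ct"); crop(s,300,220,180,130,4,"s_pl"); crop(s,190,120,190,130,4,"s_ct")
E
```

```text
(no output)
```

View pics/t_pl.png

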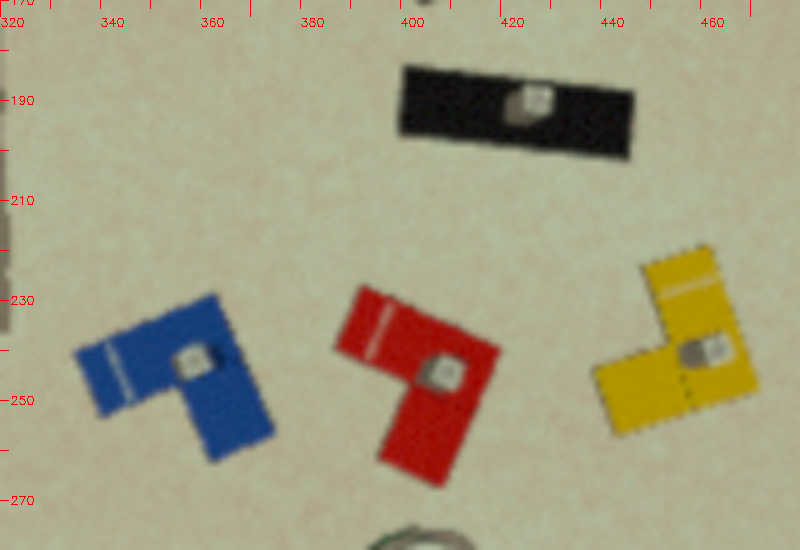

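View pics/t_ct.png

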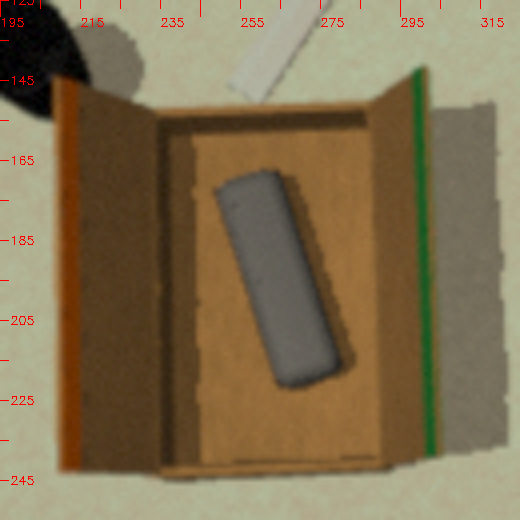

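View pics/s_pl.png

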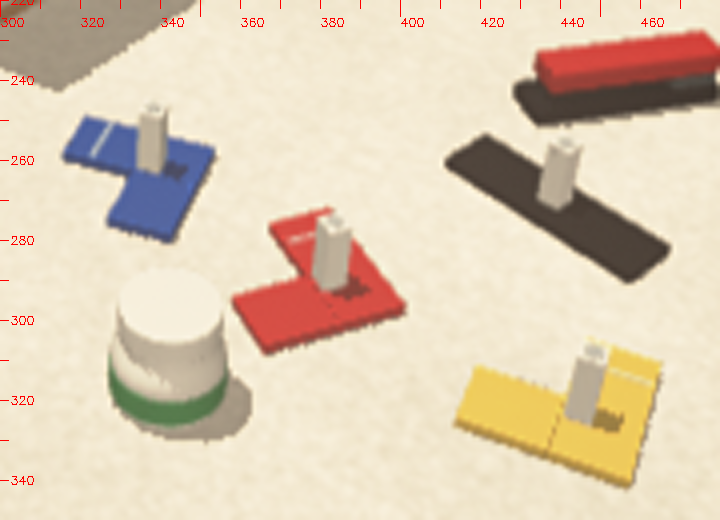

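View pics/s_ct.png

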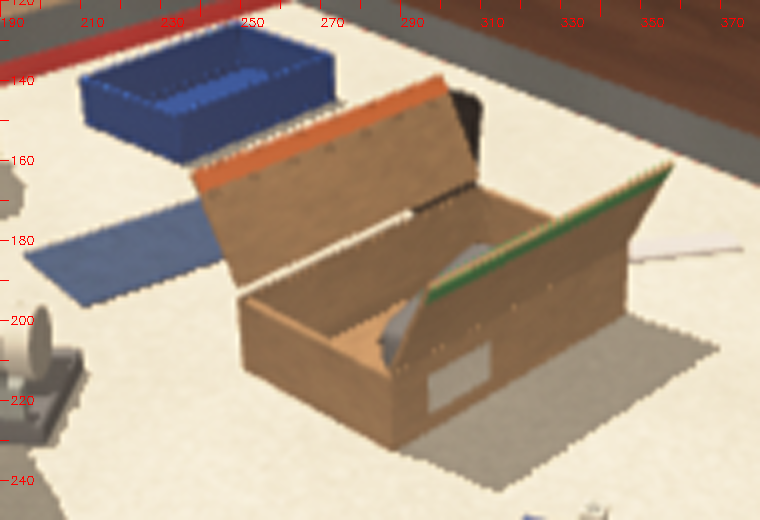

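Run:
```python
from h import *
t=cv2.imread("pics/top0.png"); s=cv2.imread("pics/side0.png")
print(onz("top",(265,197),6),onz("top",(235,150),60),onz("top",(235,243),60),onz("top",(292,241),60),onz("top",(287,150),60))
crop(t,228,140,72,40,10,"t_c1"); crop(t,228,215,72,40,10,"t_c2"); crop(s,235,160,75,60,10,"s_c1"); crop(s,300,160,75,60,10,"s_c2")
```

```text
[-0.34742083 -0.57977125  6.        ] [-15.33887849 -11.42640893  60.        ] [ -2.15037291 -10.86716437  60.        ] [-2.55434149 -3.00961005 60.        ] [-15.49191412  -4.04061853  60.        ]
```

View pics/t_c1.png

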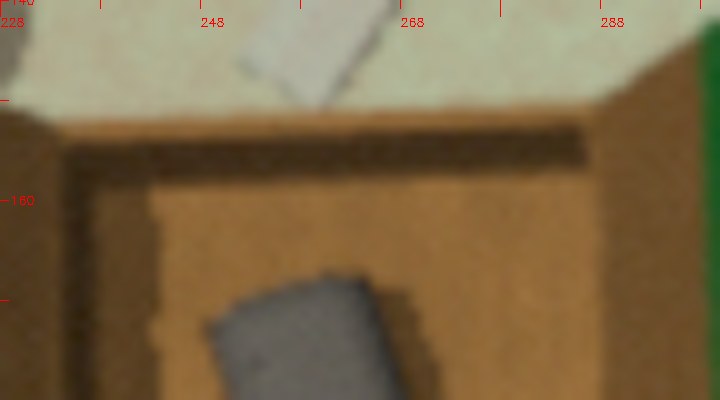

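View pics/t_c2.png

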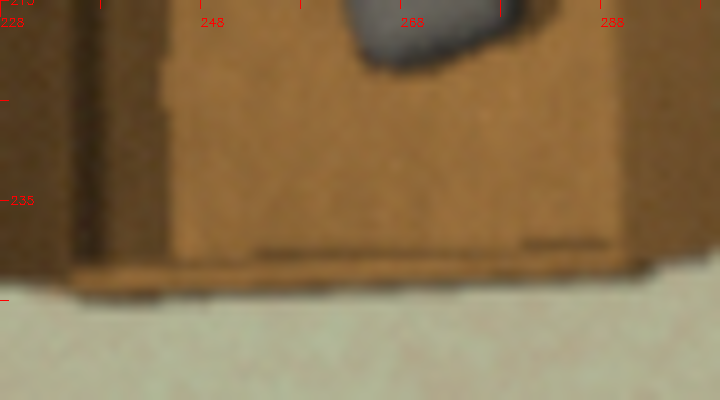

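View pics/s_c1.png

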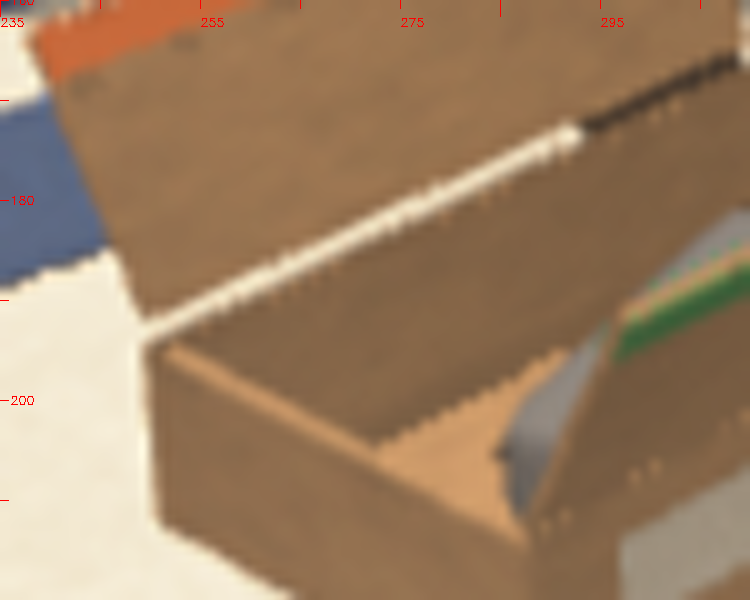

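View pics/s_c2.png

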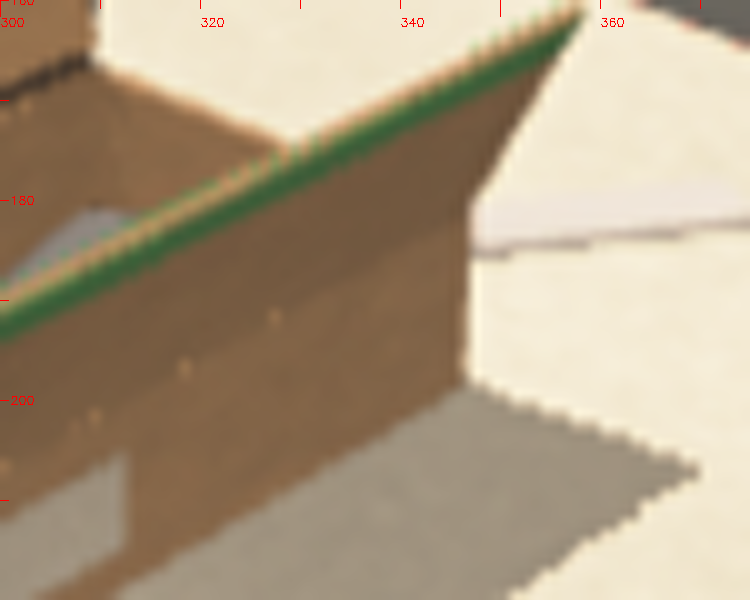

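```bash
cat >> h.py <<'E'
from scipy.optimize import least_squares
def Rz(a): return np.array([[np.cos(a),-np.sin(a),0],[np.sin(a),np.cos(a),0],[0,0,1]])
def fitpose(obs,p0,z=0):
    # obs list (cam,uv,localpoint)
    def r(p):
        return np.concatenate([proj(c,Rz(p[2])@np.array(P)+[p[0],p[1],z])[0]-uv for c,uv,P in obs])
    s=least_squares(r,p0,loss="soft_l1"); return s.x, r(s.x).reshape(-1,2)
E
python3 - <<'E'
from h import *
a,b=.125,.0775
obs=[("top",(287.5,149.8),(a,-b,.06)),("top",(235.5,242.8),(-a,b,.06)),("top",(292.5,241),(-a,-b,.06)),
("side",(249.3,194),(-a,b,.06)),("side",(250.5,211.7),(-a,b,0)),("side",(287.5,214),(-a,-b,.06)),("side",(346,198),(a,-b,0)),("side",(346.5,179.5),(a,-b,.06)),("side",(287.7,232.2),(-a,-b,0))]
for o in (obs,obs[:3],obs[3:]):
    p,r=fitpose(o,(.55,.15,0)); print(p.round(4)); print(r.round(1).tolist())
for z in(.05,0): print(tri((249.3,194),(235.5,242.8)))
# flap angles
p,_=fitpose(obs,(.55,.15,0))
def edge(sgn,th,x): # sgn -1 green
    h=.062 if sgn<0 else .067
    P=np.array([x,sgn*(.0755-.088*np.cos(th)),h+.088*np.sin(th)]); return Rz(p[2])@P+[p[0],p[1],0]
for sgn in(-1,1):
    for th in(2.0,2.1,2.2): print(sgn,th,[proj(c,edge(sgn,th,x)).round(1).tolist()[0] for c in("top","side") for x in(-.124,.124)])
E
```

```text
[0.5714 0.1331 0.0638]
[[0.1, -1.3], [-3.2, 0.4], [-1.4, -0.6], [-0.4, 0.6], [-0.0, 0.9], [0.2, 0.5], [-0.0, 0.5], [0.3, 1.8], [0.7, 1.2]]
[0.5693 0.13   0.0769]
[[0.6, -0.9], [-1.5, 1.5], [0.4, -0.2]]
[0.5744 0.1367 0.0612]
[[-0.4, -0.3], [0.0, -0.0], [-0.0, -0.4], [-0.2, -0.2], [0.1, 1.1], [0.5, 0.2]]
(array([0.44070505, 0.19437069, 0.06575826]), np.float64(0.004653820476298749))
(array([0.44070505, 0.19437069, 0.06575826]), np.float64(0.004653820476298749))
-1 2.0 [[303.5, 237.5], [299.3, 139.6], [296.9, 191.3], [357.4, 159.8]]
-1 2.1 [[306.7, 237.5], [302.4, 139.9], [299.3, 193.8], [359.6, 161.9]]
-1 2.2 [[309.7, 237.5], [305.4, 140.3], [301.5, 196.5], [361.5, 164.2]]
1 2.0 [[211.1, 241.8], [209.8, 142.7], [238.5, 163.0], [300.5, 138.1]]
1 2.1 [[208.3, 242.0], [207.0, 143.3], [236.8, 163.5], [298.7, 138.7]]
1 2.2 [[205.8, 242.3], [204.6, 143.9], [235.3, 164.3], [297.1, 139.5]]
```

```bash
cat > fit.py <<'E'
from h import *
from scipy.optimize import minimize
ELL=np.array([(-31,-31),(55,-31),(55,9),(9,9),(9,55),(-31,55)])/1000.
BAR=np.array([(-66,-20),(66,-20),(66,20),(-66,20)])/1000.
def mask(im,name):
    h=cv2.cvtColor(im,cv2.COLOR_BGR2HSV).astype(int); H,S,V=h[...,0],h[...,1],h[...,2]
    if name=="ell_blue": return ((H>100)&(H<130)&(S>110))
    if name=="ell_red": return (((H<6)|(H>172))&(S>140))
    if name=="ell_yellow": return ((H>18)&(H<32)&(S>150))
    if name=="ell_green": return ((H>40)&(H<85)&(S>110))
    if name=="bar": return (V<85)
def rend(cam,p,poly,z,box,f=8,th=.008):
    x0,y0,w,h=box
    R=Rz(p[2]); lay=[]
    for zz in (0,th): lay.append(proj(cam,np.c_[poly,np.full(len(poly),zz)]@R.T+[p[0],p[1],z]))
    img=np.zeros((h*f,w*f),np.uint8)
    def fill(q): cv2.fillPoly(img,[np.round(((q-[x0,y0]+.5)*f-.5)*16).astype(np.int32)],255,shift=4)
    for l in lay: fill(l)
    n=len(poly)
    for i in range(n): fill(np.array([lay[0][i],lay[0][(i+1)%n],lay[1][(i+1)%n],lay[1][i]]))
    return cv2.resize(img,(w,h),interpolation=cv2.INTER_AREA)/255.
def postmask(cam,p,z,box):
    x0,y0,w,h=box; s=.010
    pts=[(a*s,b*s,c) for a in(-1,1) for b in(-1,1) for c in(.006,.054)]
    q=proj(cam,np.array(pts)@Rz(p[2]).T+[p[0],p[1],z])-[x0,y0]
    m=np.zeros((h,w),np.uint8); cv2.fillConvexPoly(m,cv2.convexHull(np.round(q).astype(np.int32)),1); return m>0
def fit(im,cam,name,p0,z=0,pad=14):
    poly=BAR if name=="bar" else ELL
    q=proj(cam,np.c_[poly,0*poly[:,0]]@Rz(p0[2]).T+[p0[0],p0[1],z])
    x0,y0=(q.min(0)-pad).astype(int); x1,y1=(q.max(0)+pad).astype(int); x0,y0=max(x0,0),max(y0,0)
    box=(x0,y0,x1-x0,y1-y0); M=cv2.morphologyEx(mask(im[y0:y1,x0:x1],name).astype(np.uint8),cv2.MORPH_CLOSE,np.ones((3,3)))
    n,l,st,_=cv2.connectedComponentsWithStats(M); k=1+np.argmax(st[1:,4]) if n>1 else 0
    M=cv2.GaussianBlur((l==k).astype(float),(0,0),.8)
    def cost(p):
        w=~postmask(cam,p,z,box); r=cv2.GaussianBlur(rend(cam,p,poly,z,box),(0,0),.8); return ((r-M)**2)[w].sum()+.3*((~w)*(1-r)).sum()
    best=None
    p=np.array(p0,float)
    for sc in(.008,.003):
        S=np.array([p,p+[sc,0,0],p+[0,sc,0],p+[0,0,sc*15]])
        m=minimize(cost,p,method="Nelder-Mead",options=dict(initial_simplex=S,xatol=1e-5,fatol=1e-3,maxiter=300)); p=m.x
    return p,m.fun,st[k,4]
E
python3 - <<'E'
from fit import *
t=cv2.imread("pics/top0.png"); s=cv2.imread("pics/side0.png")
# initial guesses: post tops (z=.05) from crops
g={"ell_blue":((358.5,241.5),(216+1.5,0)),"ell_red":((406,244),0),"ell_yellow":((462,239.5),0),"bar":((425,189.5),0)}
# corner direction: pixel of the outer corner (-31,-31) in top
oc={"ell_blue":(362.5,228.5),"ell_red":(419.5,239.5),"ell_yellow":(470.5,247.5)}
sp={"ell_blue":(337.8,246.3),"ell_red":(382.5,273.5),"ell_yellow":(447.5,306),"bar":(441,255)}
for n in g:
    c=onz("top",g[n][0],.05)
    if n=="bar":
        d=onz("top",(446,194),.008)-onz("top",(400,189),.008); yaw=np.arctan2(d[1],d[0])
    else:
        d=onz("top",oc[n],.008)-c; yaw=np.arctan2(d[1],d[0])-np.deg2rad(225)
    yaw=(yaw+np.pi)%(2*np.pi)-np.pi
    for cam,im in(("top",t),("side",s)):
        p,f,a=fit(im,cam,n,(c[0],c[1],yaw)); print(n,cam,p.round(4),round(f,1),a)
    print("  post tri",tri(sp[n],g[n][0]))
E
```

```text
ell_blue top [ 0.4516 -0.1321  1.9864] 20.2 577
ell_blue side [ 0.4588 -0.1273  1.9528] 124.9 403
  post tri (array([ 0.45149077, -0.13101306,  0.05372332]), np.float64(0.0009872956918313888))
ell_red top [ 0.4483 -0.2679  1.1574] 14.5 591
ell_red side [ 0.451  -0.2654  1.1258] 40.2 625
  post tri (array([ 0.44889357, -0.26061599,  0.05192332]), np.float64(0.0046178075305257915))
ell_yellow top [ 0.4624 -0.4143  0.32  ] 12.8 589
ell_yellow side [ 0.4656 -0.4115  0.3788] 129.8 706
  post tri (array([ 0.46221865, -0.40997118,  0.05400554]), np.float64(0.0016823746084942367))
bar top [ 0.5978 -0.319  -1.6637] 15.1 565
bar side [ 0.6005 -0.3149 -1.692 ] 101.3 563
  post tri (array([ 0.59793441, -0.31477114,  0.05045483]), np.float64(0.004573748003240384))
```

Run:
```python
from h import *
f=lambda c:(195+c[0]/4-.5,125+c[1]/4-.5)
for z in(.03,.046):
    a=onz("top",f((246,177)),z);b=onz("top",f((311,378)),z); d=a-b; print((a+b)/2,np.linalg.norm(d),np.arctan2(d[1],d[0]))
    print(np.linalg.norm(onz("top",f((235,285)),z)-onz("top",f((318,262)),z)))
t=cv2.imread("pics/top0.png"); s=cv2.imread("pics/side0.png")
crop(t,130,175,80,90,6,"t_pad"); crop(s,185,160,80,50,8,"s_pad"); crop(s,60,30,90,130,4,"s_grip")
```

```text
[0.58010803 0.12692949 0.03      ] 0.14761008011770319 0.34021107557624164
0.058944637902483644
[0.57751929 0.12500325 0.046     ] 0.14555966026137285 0.3402110755762416
0.058125850622623904
```

View pics/t_pad.png

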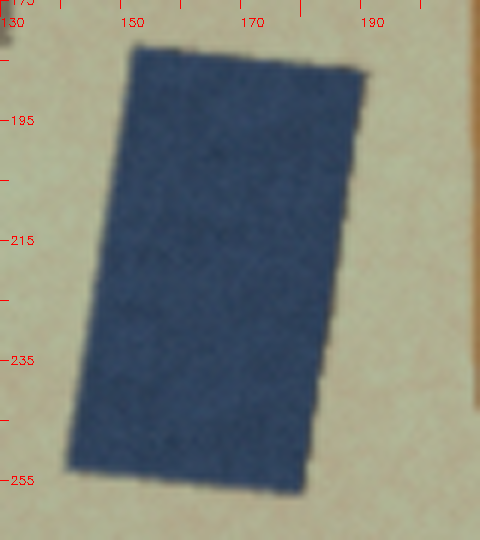

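View pics/s_grip.png

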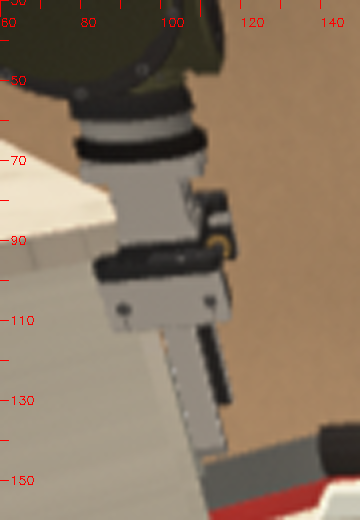

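```bash
cat > mv.py <<'E'
import sys,numpy as np
from station import get_obs
# usage: mv.py x y yaw  -> spin (deg) then slide in rotated tool frame
def go(x,y,yaw,frm=None):
    o=get_obs(); p=o["ee_pos"]; c=o["eef_rot"][2]
    if frm is not None: p=np.array(frm[:2]); c=frm[2]
    d=np.array([x-p[0],y-p[1]]); dy=np.degrees((yaw-c+np.pi)%(2*np.pi)-np.pi)
    X=np.array([np.cos(yaw),np.sin(yaw)]); Z=np.array([-np.sin(yaw),np.cos(yaw)])
    sx,sz=d@X,d@Z
    n=max(1,int(np.ceil(max(abs(sx),abs(sz))/.04)),int(np.ceil(np.hypot(sx,sz)/.041))); m=max(1,int(np.ceil(abs(dy)/7)))
    print("pose",p.round(4),"z",o["ee_pos"][2].round(4),"yaw",round(c,4),"q6 tgt",round(np.arctan2(y,x)-yaw,2))
    print(f"spin {-dy:.2f} = {m} x {-dy/m:.3f};  slide x {sx:.4f} z {sz:.4f} = {n} x ({sx/n:.5f}, {sz/n:.5f})")
if __name__=="__main__": go(*map(float,sys.argv[1:4]))
E
python3 mv.py .579 .129 1.911
python3 - <<'E'
from h import *
f=lambda c:(130+c[0]/6-.5,175+c[1]/6-.5)
q=[onz("top",f(c),.004) for c in((135,46),(366,73),(304,492),(67,470))]
print(np.mean(q,0),[np.linalg.norm(q[i]-q[i-1]) for i in range(4)]); d=q[0]-q[3]; print(np.arctan2(d[1],d[0])); d=q[1]-q[2]; print(np.arctan2(d[1],d[0]))
E
```

```text
pose [0.22   0.5038 0.205 ] z 0.205 yaw 1.1591 q6 tgt -1.69
spin -43.08 = 7 x -6.155;  slide x -0.4731 z -0.2133 = 13 x (-0.03640, -0.01641)
[0.50764093 0.3996486  0.004     ] [np.float64(0.1984172000358344), np.float64(0.10872413621191054), np.float64(0.19593605365773728), np.float64(0.10867286909874493)]
-0.08801538715043
-0.0882775999316694
```

Run:
```python
from h import *
t=cv2.imread("pics/top0.png"); s=cv2.imread("pics/side0.png")
crop(t,0,220,240,180,3,"t_arm")
```

```text
(no output)
```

View pics/t_arm.png

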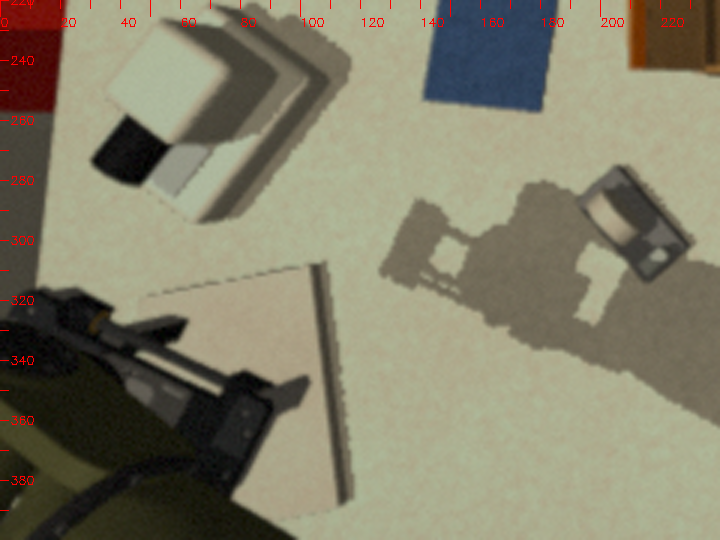

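Emit:
step_arm(plan=[{"grip":-0.6,"spin":-6.15},{"grip":-0.6,"spin":-6.15},{"grip":-0.6,"spin":-6.15},{"grip":-0.6,"spin":-6.15},{"grip":-0.6,"spin":-6.15},{"grip":-0.6,"spin":-6.15},{"grip":-0.6,"spin":-6.15},{"grip":-0.6,"slide":[-0.0364,0,-0.0164]},{"grip":-0.6,"slide":[-0.0364,0,-0.0164]},{"grip":-0.6,"slide":[-0.0364,0,-0.0164]},{"grip":-0.6,"slide":[-0.0364,0,-0.0164]},{"grip":-0.6,"slide":[-0.0364,0,-0.0164]},{"grip":-0.6,"slide":[-0.0364,0,-0.0164]},{"grip":-0.6,"slide":[-0.0364,0,-0.0164]},{"grip":-0.6,"slide":[-0.0364,0,-0.0164]},{"grip":-0.6,"slide":[-0.0364,0,-0.0164]},{"grip":-0.6,"slide":[-0.0364,0,-0.0164]},{"grip":-0.6,"slide":[-0.0364,0,-0.0164]},{"grip":-0.6,"slide":[-0.0364,0,-0.0164]},{"grip":-0.6,"slide":[-0.0364,0,-0.0164]}], force=20)

```text
schema error: expected keys grip, slide, spin
```

Emit:
step_arm(plan=[{"grip":-0.6,"slide":[0,0.03,0]},{"grip":-0.6,"slide":[0,0.03,0]},{"grip":-0.6}])

```text
schema error: expected keys grip, slide, spin
```

```bash
python3 mv.py .579 .129 1.911
python3 - <<'E'
from h import *
s=cams.camera("side");t=cams.camera("top"); cv2.imwrite("pics/s1.png",s);cv2.imwrite("pics/t1.png",t)
crop(s,180,20,200,220,3,"s1c"); crop(t,180,100,200,160,4,"t1c")
o=get_obs();print(o["ee_pos"],proj("side",o["ee_pos"]),proj("top",o["ee_pos"]),o["grip_width"])
E
```

```text
pose [0.22   0.5038 0.205 ] z 0.205 yaw 1.1591 q6 tgt -1.69
spin -43.08 = 7 x -6.155;  slide x -0.4731 z -0.2133 = 13 x (-0.03640, -0.01641)
[0.22008456 0.5038984  0.2051303 ] [[113.45843674 137.63676032]] [[ 78.74339164 338.38114825]] 0.09422410657583986
```

View pics/s1c.png

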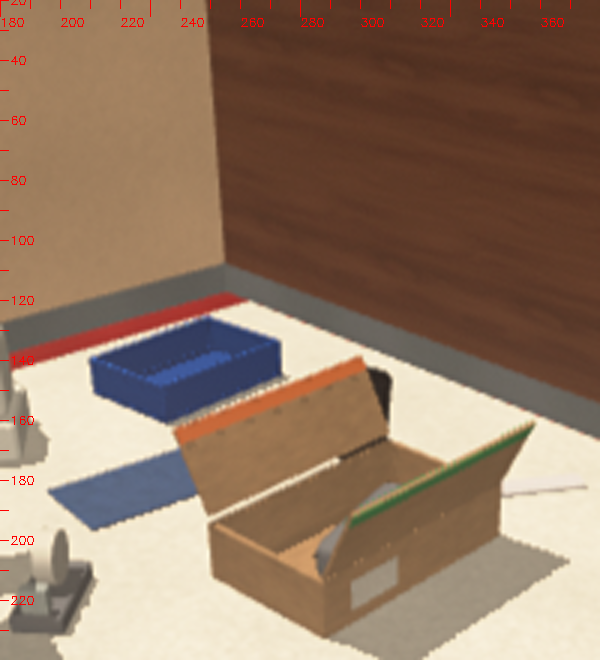

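View pics/t1c.png

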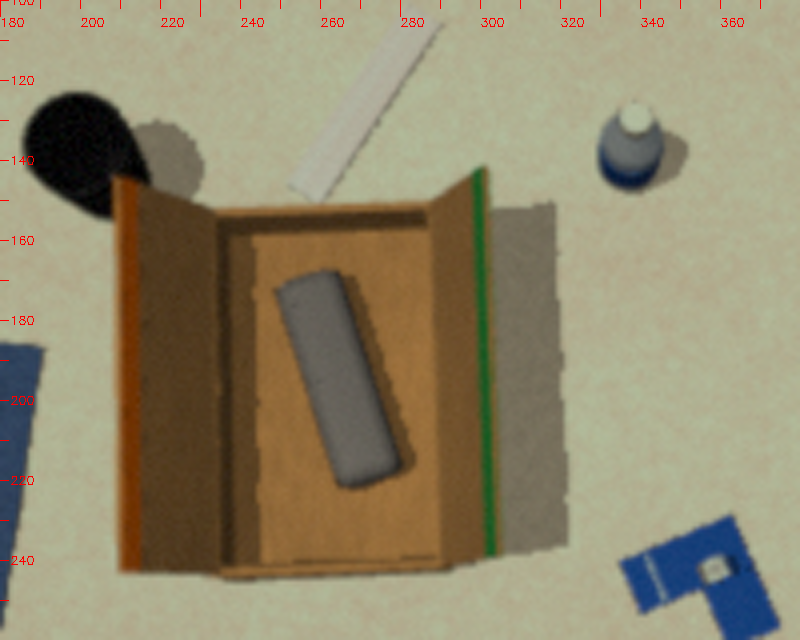

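Emit:
step_arm(plan=[{"grip":-0.6,"slide":[0,0,0],"spin":-6.15},{"grip":-0.6,"slide":[0,0,0],"spin":-6.15},{"grip":-0.6,"slide":[0,0,0],"spin":-6.15},{"grip":-0.6,"slide":[0,0,0],"spin":-6.15},{"grip":-0.6,"slide":[0,0,0],"spin":-6.15},{"grip":-0.6,"slide":[0,0,0],"spin":-6.15},{"grip":-0.6,"slide":[0,0,0],"spin":-6.15},{"grip":-0.6,"slide":[-0.0364,0,-0.0164],"spin":0},{"grip":-0.6,"slide":[-0.0364,0,-0.0164],"spin":0},{"grip":-0.6,"slide":[-0.0364,0,-0.0164],"spin":0},{"grip":-0.6,"slide":[-0.0364,0,-0.0164],"spin":0},{"grip":-0.6,"slide":[-0.0364,0,-0.0164],"spin":0},{"grip":-0.6,"slide":[-0.0364,0,-0.0164],"spin":0},{"grip":-0.6,"slide":[-0.0364,0,-0.0164],"spin":0},{"grip":-0.6,"slide":[-0.0364,0,-0.0164],"spin":0},{"grip":-0.6,"slide":[-0.0364,0,-0.0164],"spin":0},{"grip":-0.6,"slide":[-0.0364,0,-0.0164],"spin":0},{"grip":-0.6,"slide":[-0.0364,0,-0.0164],"spin":0},{"grip":-0.6,"slide":[-0.0364,0,-0.0164],"spin":0},{"grip":-0.6,"slide":[-0.0364,0,-0.0164],"spin":0}], force=20)

```text
time_s: 1.87
ee_pos: [0.5798, 0.1271, 0.2053]
eef_rot: [-1.571, -0.0, 1.91]
force: [0.6, 0.2, 0.3]
grip_width: 0.0753
```

Emit:
step_arm(plan=[{"grip":-0.6,"slide":[0,0.03,0],"spin":0},{"grip":-0.6,"slide":[0,0.03,0],"spin":0},{"grip":-0.6,"slide":[0,0,0],"spin":0}])

```text
time_s: 2.12
ee_pos: [0.5766, 0.1278, 0.1396]
eef_rot: [-1.562, -0.002, 1.909]
force: [-0.5, 0.3, -1.2]
grip_width: 0.0753
```

```bash
python3 mv.py .579 .129 1.911
python3 - <<'E'
from h import *
s=cams.camera("side");t=cams.camera("top"); cv2.imwrite("pics/s1.png",s);cv2.imwrite("pics/t1.png",t)
crop(s,180,20,200,220,3,"s1d"); crop(t,180,100,200,160,4,"t1d")
o=get_obs();print(o["ee_pos"],proj("side",o["ee_pos"]),proj("top",o["ee_pos"]),o["grip_width"])
E
```

```text
pose [0.5766 0.1278 0.1396] z 0.1396 yaw 1.9091 q6 tgt -1.69
spin -0.11 = 1 x -0.107;  slide x 0.0003 z -0.0027 = 1 x (0.00032, -0.00267)
[0.57851389 0.12894726 0.14556584] [[301.79323661 160.74791139]] [[257.85713984 186.75988425]] 0.07542006085134854
```

View pics/s1d.png

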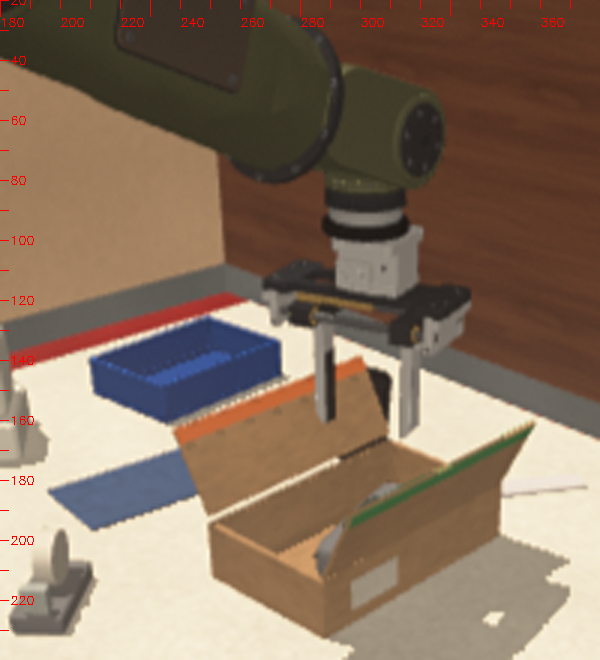

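View pics/t1d.png

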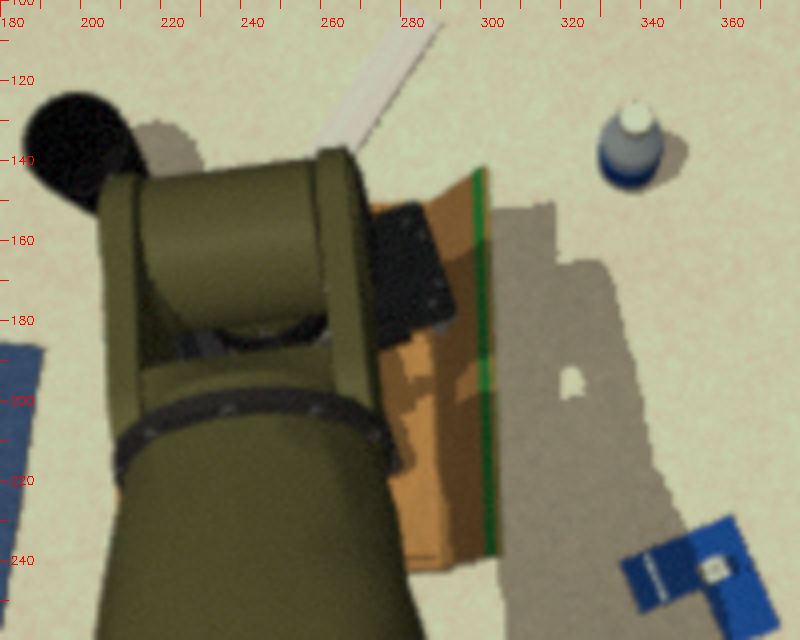

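Emit:
step_arm(plan=[{"grip":-0.6,"slide":[0,0.03,0],"spin":0},{"grip":-0.6,"slide":[0,0.03,0],"spin":0},{"grip":-0.6,"slide":[0,0.03,0],"spin":0},{"grip":-0.6,"slide":[0,0.02,0],"spin":0},{"grip":-0.6,"slide":[0,0.0125,0],"spin":0},{"grip":-0.6,"slide":[0,0,0],"spin":0},{"grip":-0.6,"slide":[0,0,0],"spin":0}])

```text
time_s: 2.8
ee_pos: [0.5796, 0.1292, 0.0246]
eef_rot: [-1.573, 0.0, 1.911]
force: [0.4, 0.0, 0.8]
grip_width: 0.0756
```

Emit:
step_arm(plan=[{"grip":0.3,"slide":[0,0,0],"spin":0},{"grip":0.3,"slide":[0,0,0],"spin":0},{"grip":0.3,"slide":[0,0,0],"spin":0},{"grip":0.3,"slide":[0,0,0],"spin":0},{"grip":0.3,"slide":[0,0,0],"spin":0},{"grip":0.3,"slide":[0,0,0],"spin":0}], force=25)

```text
time_s: 3.3
ee_pos: [0.579, 0.1289, 0.0235]
eef_rot: [-1.571, 0.0, 1.91]
force: [-0.7, -0.2, 4.1]
grip_width: 0.0459
```

Emit:
step_arm(plan=[{"grip":0.3,"slide":[0,-0.02,0],"spin":0},{"grip":0.3,"slide":[0,-0.03,0],"spin":0},{"grip":0.3,"slide":[0,-0.03,0],"spin":0},{"grip":0.3,"slide":[0,-0.03,0],"spin":0},{"grip":0.3,"slide":[0,-0.03,0],"spin":0},{"grip":0.3,"slide":[0,-0.03,0],"spin":0},{"grip":0.3,"slide":[0,-0.02,0],"spin":0},{"grip":0.3,"slide":[0,0,0],"spin":0}])

```text
time_s: 3.97
ee_pos: [0.58, 0.1291, 0.2176]
eef_rot: [-1.577, 0.001, 1.91]
force: [0.7, -0.5, -1.6]
grip_width: 0.0456
```

```bash
python3 mv.py .508 .401 1.483
python3 - <<'E'
from h import *
s=cams.camera("side"); cv2.imwrite("pics/s2.png",s)
crop(s,180,20,200,220,3,"s2c")
print(get_obs()["grip_width"])
E
```

```text
pose [0.58   0.1291 0.2176] z 0.2176 yaw 1.9104 q6 tgt -0.81
spin 24.49 = 4 x 6.122;  slide x 0.2646 z 0.0956 = 7 x (0.03779, 0.01366)
0.04594609749501844
```

View pics/s2c.png

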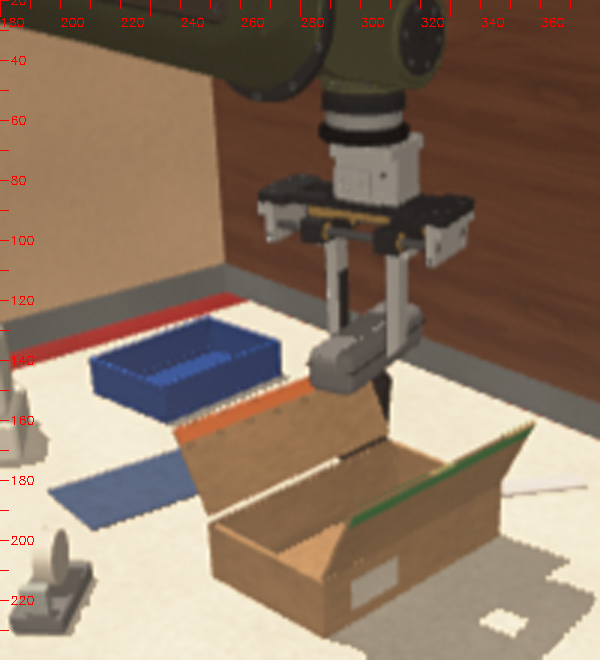

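Emit:
step_arm(plan=[{"grip":0.3,"slide":[0,0,0],"spin":6.12},{"grip":0.3,"slide":[0,0,0],"spin":6.12},{"grip":0.3,"slide":[0,0,0],"spin":6.12},{"grip":0.3,"slide":[0,0,0],"spin":6.12},{"grip":0.3,"slide":[0.038,0,0.0137],"spin":0},{"grip":0.3,"slide":[0.038,0,0.0137],"spin":0},{"grip":0.3,"slide":[0.038,0,0.0137],"spin":0},{"grip":0.3,"slide":[0.038,0,0.0137],"spin":0},{"grip":0.3,"slide":[0.038,0,0.0137],"spin":0},{"grip":0.3,"slide":[0.038,0,0.0137],"spin":0},{"grip":0.3,"slide":[0.038,0,0.0137],"spin":0},{"grip":0.3,"slide":[0,0.03,0],"spin":0},{"grip":0.3,"slide":[0,0.03,0],"spin":0},{"grip":0.3,"slide":[0,0.03,0],"spin":0},{"grip":0.3,"slide":[0,0.03,0],"spin":0},{"grip":0.3,"slide":[0,0,0],"spin":0},{"grip":0.3,"slide":[0,0,0],"spin":0}])

```text
time_s: 5.43
ee_pos: [0.5056, 0.4015, 0.0909]
eef_rot: [-1.567, 0.003, 1.483]
force: [0.2, -0.3, -0.4]
grip_width: 0.0456
```

```bash
python3 mv.py .508 .401 1.483
python3 - <<'E'
from h import *
s=cams.camera("side"); cv2.imwrite("pics/s3.png",s)
crop(s,140,50,180,180,4,"s3c")
print(get_obs()["grip_width"])
E
```

```text
pose [0.5056 0.4015 0.0909] z 0.0909 yaw 1.483 q6 tgt -0.81
spin 0.00 = 1 x 0.003;  slide x -0.0003 z -0.0024 = 1 x (-0.00033, -0.00242)
0.04589003303101152
```

View pics/s3c.png

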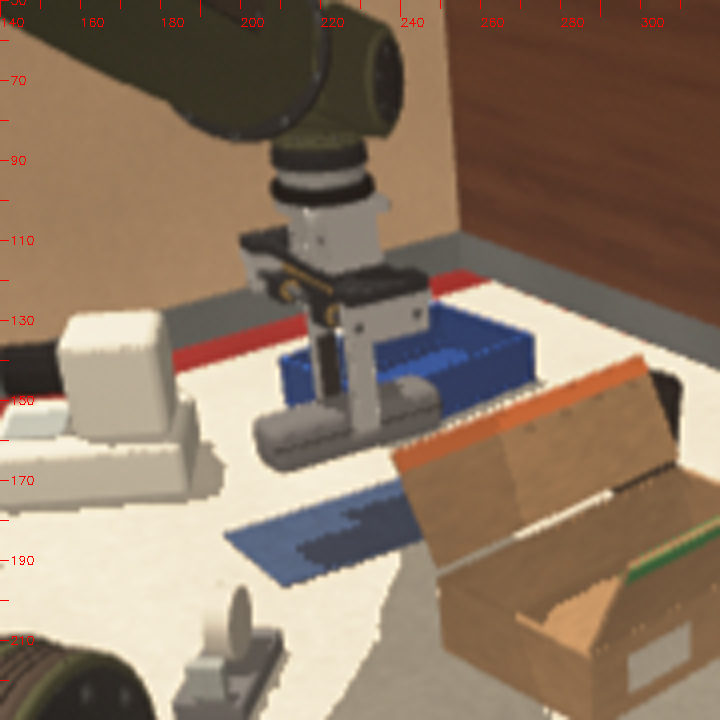

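Emit:
step_arm(plan=[{"grip":0.3,"slide":[0,0.03,0],"spin":0},{"grip":0.3,"slide":[0,0.02,0],"spin":0},{"grip":0.3,"slide":[0,0.01,0],"spin":0},{"grip":0.3,"slide":[0,0.007,0],"spin":0},{"grip":0.3,"slide":[0,0.004,0],"spin":0},{"grip":0.3,"slide":[0,0,0],"spin":0},{"grip":0.3,"slide":[0,0,0],"spin":0}])

```text
time_s: 6.07
ee_pos: [0.5071, 0.4026, 0.0232]
eef_rot: [-1.572, -0.001, 1.483]
force: [0.2, 0.3, -1.8]
grip_width: 0.0459
```

Emit:
step_arm(plan=[{"grip":-0.5,"slide":[0,0,0],"spin":0},{"grip":-0.5,"slide":[0,0,0],"spin":0},{"grip":-0.5,"slide":[0,0,0],"spin":0},{"grip":-0.5,"slide":[0,-0.02,0],"spin":0},{"grip":-0.5,"slide":[0,-0.03,0],"spin":0},{"grip":-0.5,"slide":[0,-0.04,0],"spin":0},{"grip":-0.5,"slide":[0,-0.04,0],"spin":0},{"grip":-0.5,"slide":[0,-0.04,0],"spin":0},{"grip":-0.5,"slide":[0,-0.01,0],"spin":0},{"grip":-0.5,"slide":[0,0,0],"spin":0}])

```text
time_s: 6.9
ee_pos: [0.5075, 0.403, 0.2063]
eef_rot: [-1.576, -0.004, 1.483]
force: [0.2, -0.5, -0.3]
grip_width: 0.0706
```

Run:
```python
from h import *
s=cams.camera("side"); cv2.imwrite("pics/s4.png",s);t=cams.camera("top"); cv2.imwrite("pics/t4.png",t)
crop(s,140,50,180,180,3,"s4c")
print(get_obs())
```

```text
{'time_s': 7.0, 'qpos': array([ 6.14492932e-01,  5.22764879e-01,  1.22004907e+00, -2.43299268e-05,
        1.39933686e+00, -8.68633173e-01]), 'joint_vel': array([ 3.19649361e-05,  2.63981193e-02,  2.42110395e-02,  1.45201039e-03,
       -4.12146251e-03, -1.08557189e-03]), 'tau': array([ 5.09710202e-02, -7.01123571e+01, -3.85995305e+01,  3.82582506e-02,
        2.01641824e-01,  3.46094648e-04]), 'ee_pos': array([0.50634864, 0.40208008, 0.20121457]), 'eef_rot': array([-1.57038568e+00,  3.78801135e-04,  1.48313034e+00]), 'force': array([ 0.54886443, -0.07997273, -0.110991  ]), 'moment': array([ 0.01394021, -0.00685515,  0.02861058]), 'grip_width': 0.07056113845747951}
```

View pics/t4.png

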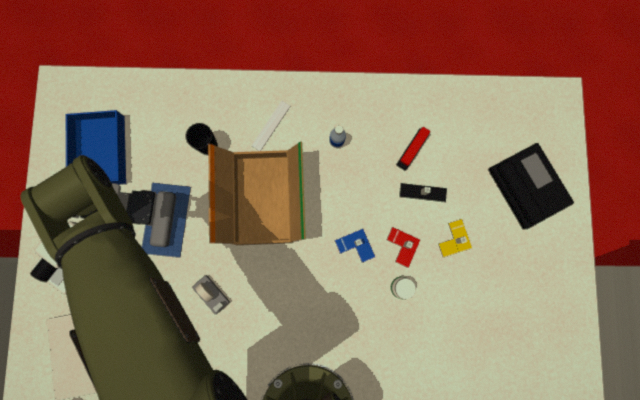

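View pics/s4.png

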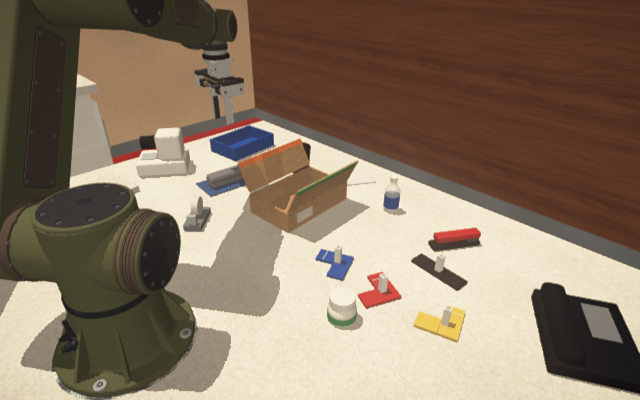

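```bash
cat >> h.py <<'E'
def wire(cam,p,tg=2.0,to=2.05):
    a,b,c,d=.125,.0775,.119,.0715; L=[]
    def rect(x,y,z): 
        q=[(x,y,z),(-x,y,z),(-x,-y,z),(x,-y,z)]; return [(q[i],q[(i+1)%4]) for i in range(4)]
    L+=rect(a,b,0)+rect(a,b,.06)+rect(c,d,.06)+rect(c,d,.006)
    for s,th,h in((-1,tg,.062),(1,to,.067)):
        e=[(x,s*(.0755-.088*np.cos(th)),h+.088*np.sin(th)) for x in(-.124,.124)]
        g=[(x,s*.0755,h) for x in(-.124,.124)]
        L+=[(e[0],e[1]),(g[0],g[1]),(e[0],g[0]),(e[1],g[1])]
    return [proj(cam,np.array(l)@Rz(p[2]).T+[p[0],p[1],0]) for l in L]
def overlay(im,lines,box,f,name):
    x0,y0,w,h=box; c=cv2.resize(im[y0:y0+h,x0:x0+w],None,fx=f,fy=f,interpolation=cv2.INTER_CUBIC)
    for l in lines:
        q=np.round(((l-[x0,y0]+.5)*f-.5)*16).astype(int); cv2.line(c,tuple(map(int,q[0])),tuple(map(int,q[1])),(255,255,0),1,cv2.LINE_AA,4)
    cv2.imwrite("pics/"+name+".png",c)
E
python3 - <<'E'
from h import *
t=cv2.imread("pics/top0.png"); t4=cv2.imread("pics/t4.png");s=cv2.imread("pics/s4.png")
p=(.5744,.1367,.061)
overlay(t4,wire("top",p),(200,135,110,120),5,"ov_t"); overlay(s,wire("side",p),(230,130,140,110),5,"ov_s")
E
```

```text
(no output)
```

View pics/ov_t.png

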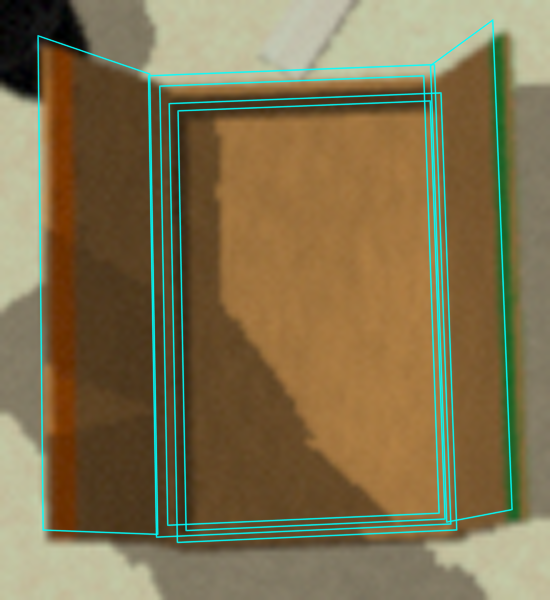

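View pics/ov_s.png

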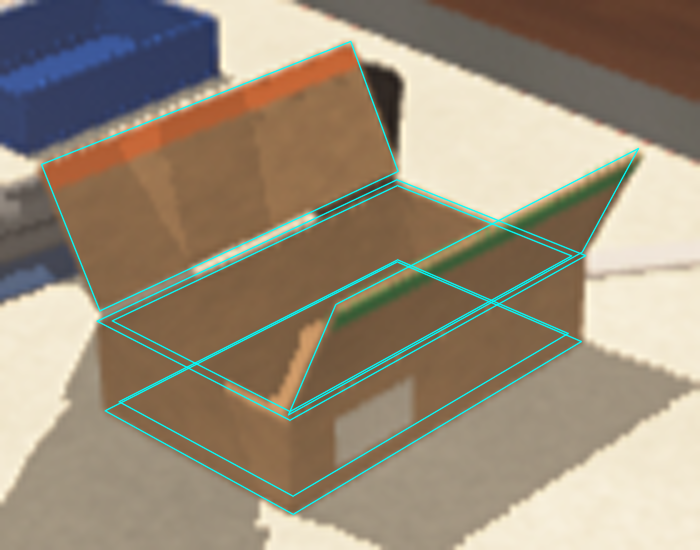

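Run:
```python
import mv
mv.go(.453,-.131,.405)
```

```text
pose [0.5063 0.4021 0.2012] z 0.2012 yaw 1.4831 q6 tgt -0.69
spin 61.77 = 9 x 6.864;  slide x -0.2591 z -0.4689 = 14 x (-0.01851, -0.03350)
```

Emit:
step_arm(plan=[{"grip":0,"slide":[0,0,0],"spin":6.86},{"grip":0,"slide":[0,0,0],"spin":6.86},{"grip":0,"slide":[0,0,0],"spin":6.86},{"grip":0,"slide":[0,0,0],"spin":6.86},{"grip":0,"slide":[0,0,0],"spin":6.86},{"grip":0,"slide":[0,0,0],"spin":6.86},{"grip":0,"slide":[0,0,0],"spin":6.86},{"grip":0,"slide":[0,0,0],"spin":6.86},{"grip":0,"slide":[0,0,0],"spin":6.86}])

```text
time_s: 7.75
ee_pos: [0.506, 0.4018, 0.1994]
eef_rot: [-1.572, 0.004, 0.4]
force: [-0.6, -0.0, -0.5]
grip_width: 0.0471
```

Emit:
step_arm(plan=[{"grip":0,"slide":[-0.0185,0,-0.0335],"spin":0},{"grip":0,"slide":[-0.0185,0,-0.0335],"spin":0},{"grip":0,"slide":[-0.0185,0,-0.0335],"spin":0},{"grip":0,"slide":[-0.0185,0,-0.0335],"spin":0},{"grip":0,"slide":[-0.0185,0,-0.0335],"spin":0},{"grip":0,"slide":[-0.0185,0,-0.0335],"spin":0},{"grip":0,"slide":[-0.0185,0,-0.0335],"spin":0},{"grip":0,"slide":[-0.0185,0,-0.0335],"spin":0},{"grip":0,"slide":[-0.0185,0,-0.0335],"spin":0},{"grip":0,"slide":[-0.0185,0,-0.0335],"spin":0},{"grip":0,"slide":[-0.0185,0,-0.0335],"spin":0},{"grip":0,"slide":[-0.0185,0,-0.0335],"spin":0},{"grip":0,"slide":[-0.0185,0,-0.0335],"spin":0},{"grip":0,"slide":[-0.0185,0,-0.0335],"spin":0},{"grip":0,"slide":[0,0.04,0],"spin":0},{"grip":0,"slide":[0,0.04,0],"spin":0},{"grip":0,"slide":[0,0.03,0],"spin":0},{"grip":0,"slide":[0,0,0],"spin":0},{"grip":0,"slide":[0,0,0],"spin":0}])

```text
time_s: 9.33
ee_pos: [0.4525, -0.1305, 0.0907]
eef_rot: [-1.568, 0.003, 0.406]
force: [-0.0, -0.4, 1.0]
grip_width: 0.0472
```

Run:
```python
import mv
mv.go(.453,-.131,.405)
from h import *
s=cams.camera("side"); cv2.imwrite("pics/s5.png",s);t=cams.camera("top"); cv2.imwrite("pics/t5.png",t)
crop(s,280,150,120,140,5,"s5c");crop(t,300,150,120,140,4,"t5c")
p=get_obs()["ee_pos"]; print(p,proj("side",p),proj("top",p))
```

```text
pose [ 0.4525 -0.1305  0.0907] z 0.0907 yaw 0.4055 q6 tgt -0.69
spin 0.03 = 1 x 0.030;  slide x 0.0003 z -0.0006 = 1 x (0.00025, -0.00062)
[ 0.45423657 -0.13100715  0.09327416] [[339.38137188 231.96976293]] [[359.9959704  239.80147597]]
```

View pics/s5c.png

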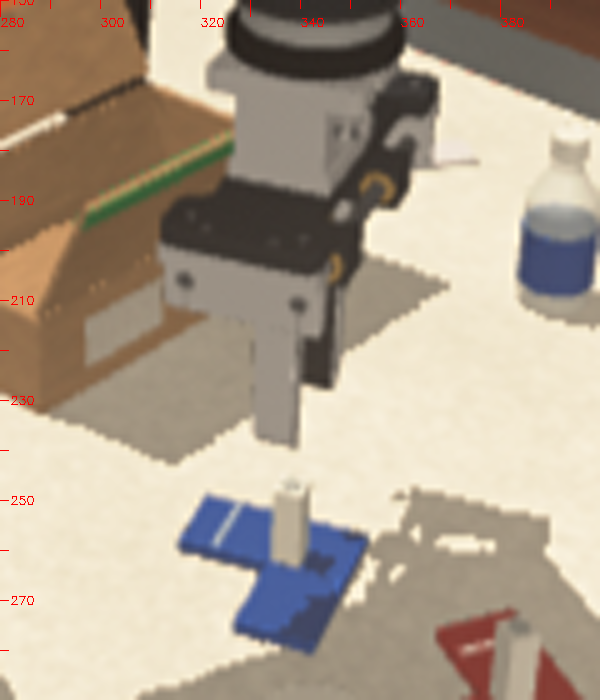

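View pics/t5c.png

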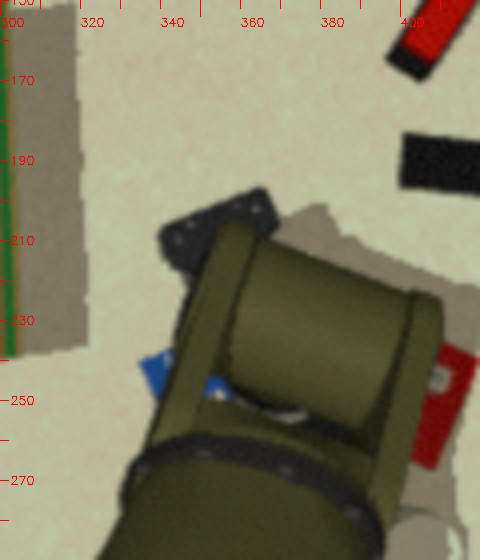

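Run:
```python
from fit import *
import fit
s=cv2.imread("pics/side0.png")
h=cv2.cvtColor(s,cv2.COLOR_BGR2HSV)
for n,uv in dict(blue=(330,255),blue2=(325,258),edge=(343,277),bar=(425,260),bar2=(455,280),counter=(400,250),yel=(435,320),yel2=(425,327),bary=(440,271)).items(): print(n,h[uv[1],uv[0]])
```

```text
blue [113 123 159]
blue2 [113 123 159]
edge [116  80 118]
bar [13 67 80]
bar2 [14 65 78]
counter [ 21  34 245]
yel [ 23 156 238]
yel2 [ 23 156 239]
bary [ 18  52 143]
```

```bash
python3 - <<'E'
import re
s=open('fit.py').read()
s=s.replace("(S>110))\n    if name==\"ell_red\"","(S>75))\n    if name==\"ell_red\"").replace("(H>18)&(H<32)&(S>150)","(H>17)&(H<32)&(S>105)").replace("(V<85)","(V<105)")
open('fit.py','w').write(s)
E
python3 - <<'E'
from fit import *
s=cv2.imread("pics/side0.png"); t=cv2.imread("pics/top0.png")
g={"ell_blue":(.454,-.129,1.97),"ell_red":(.451,-.2654,1.126),"ell_yellow":(.465,-.4115,.34),"bar":(.6,-.3155,-1.67)}
for n,p in g.items():
    for cam,im in(("side",s),("top",t)):
        q,f,a=fit(im,cam,n,p); print(n,cam,q.round(4),round(f,1),a)
E
```

```text
ell_blue side [ 0.4557 -0.1276  1.9917] 61.7 509
ell_blue top [ 0.4514 -0.1319  1.9828] 7.3 614
ell_red side [ 0.451  -0.2654  1.1261] 40.4 625
ell_red top [ 0.4477 -0.2679  1.1585] 14.1 591
ell_yellow side [ 0.4653 -0.4119  0.3391] 23.7 926
ell_yellow top [ 0.4621 -0.4143  0.3168] 3.2 645
bar side [ 0.6009 -0.3173 -1.6904] 77.8 613
bar top [ 0.5975 -0.3189 -1.665 ] 8.6 605
```

Emit:
step_arm(plan=[{"grip":0,"slide":[0.0028,0.01,0.0015],"spin":-0.4},{"grip":0,"slide":[0,0.03,0],"spin":0},{"grip":0,"slide":[0,0.02,0],"spin":0},{"grip":0,"slide":[0,0.014,0],"spin":0},{"grip":0,"slide":[0,0,0],"spin":0},{"grip":0,"slide":[0,0,0],"spin":0},{"grip":0,"slide":[0,0,0],"spin":0}])

```text
time_s: 10.02
ee_pos: [0.4564, -0.1286, 0.0192]
eef_rot: [-1.572, -0.001, 0.413]
force: [0.4, 0.5, -0.5]
grip_width: 0.0473
```

Emit:
step_arm(plan=[{"grip":1,"slide":[0,0,0],"spin":0},{"grip":1,"slide":[0,0,0],"spin":0},{"grip":1,"slide":[0,0,0],"spin":0},{"grip":1,"slide":[0,0,0],"spin":0},{"grip":1,"slide":[0,0,0],"spin":0},{"grip":1,"slide":[0,0,0],"spin":0}], force=25)

```text
time_s: 10.52
ee_pos: [0.4556, -0.1285, 0.0181]
eef_rot: [-1.571, -0.0, 0.412]
force: [-1.8, 0.3, 2.4]
grip_width: 0.0143
```

Run:
```python
from h import *
s=cams.camera("side"); cv2.imwrite("pics/s6.png",s)
crop(s,280,150,120,140,5,"s6c")
p=get_obs(); print(p["ee_pos"],p["eef_rot"],p["grip_width"])
```

```text
[ 0.45558136 -0.12850469  0.01811173] [-1.57091529e+00  5.78122941e-06  4.12540074e-01] 0.01400029103411067
```

View pics/s6c.png

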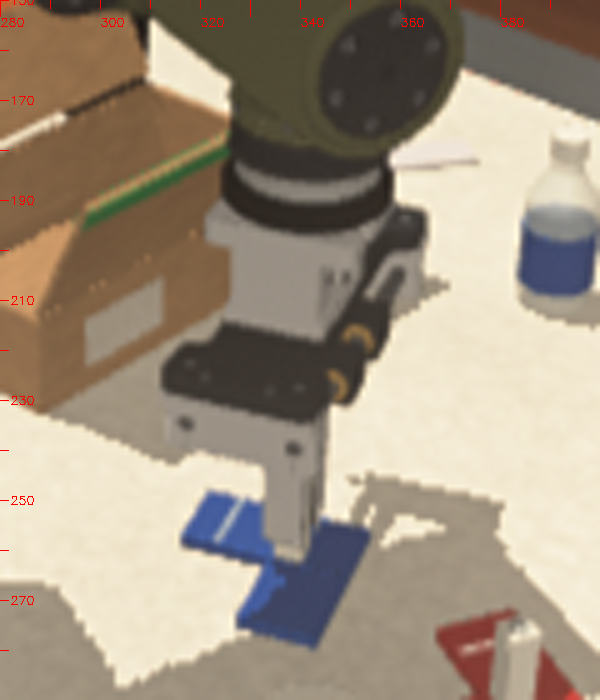

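```bash
cat > tgt.py <<'E'
import numpy as np, mv, sys
CP=(.5744,.1367,.061)
T=dict(blue=(-.056,-.0348),yellow=(-.082,.0348),red=(.036,-.012),bar=(.093,0))
def w(u,v):
    c,s=np.cos(CP[2]),np.sin(CP[2]); return CP[0]+c*u-s*v, CP[1]+s*u+c*v
if __name__=="__main__":
    x,y=w(*T[sys.argv[1]]); print(x,y); mv.go(x,y,CP[2])
E
python3 tgt.py blue
```

```text
0.5206256394521558 0.09855084342124384
pose [ 0.4556 -0.1285  0.0181] z 0.0181 yaw 0.4125 q6 tgt 0.13
spin 20.14 = 3 x 6.714;  slide x 0.0788 z 0.2227 = 6 x (0.01313, 0.03711)
```

Emit:
step_arm(plan=[{"grip":1,"slide":[0,-0.02,0],"spin":0},{"grip":1,"slide":[0,-0.03,0],"spin":0},{"grip":1,"slide":[0,-0.04,0],"spin":0},{"grip":1,"slide":[0,-0.04,0],"spin":0},{"grip":1,"slide":[0,-0.04,0],"spin":0},{"grip":1,"slide":[0,-0.012,0],"spin":0},{"grip":1,"slide":[0,0,0],"spin":0}])

```text
time_s: 11.15
ee_pos: [0.4567, -0.1288, 0.2032]
eef_rot: [-1.575, -0.004, 0.413]
force: [0.4, 0.4, -1.1]
grip_width: 0.014
```

Emit:
step_arm(plan=[{"grip":1,"slide":[0,0,0],"spin":6.714},{"grip":1,"slide":[0,0,0],"spin":6.714},{"grip":1,"slide":[0,0,0],"spin":6.714},{"grip":1,"slide":[0.01313,0,0.03711],"spin":0},{"grip":1,"slide":[0.01313,0,0.03711],"spin":0},{"grip":1,"slide":[0.01313,0,0.03711],"spin":0},{"grip":1,"slide":[0.01313,0,0.03711],"spin":0},{"grip":1,"slide":[0.01313,0,0.03711],"spin":0},{"grip":1,"slide":[0.01313,0,0.03711],"spin":0},{"grip":1,"slide":[0,0,0],"spin":0},{"grip":1,"slide":[0,0.03,0],"spin":0},{"grip":1,"slide":[0,0.03,0],"spin":0},{"grip":1,"slide":[0,0.03,0],"spin":0},{"grip":1,"slide":[0,0.01,0],"spin":0},{"grip":1,"slide":[0,0,0],"spin":0},{"grip":1,"slide":[0,0,0],"spin":0}])

```text
time_s: 12.48
ee_pos: [0.5206, 0.0985, 0.1]
eef_rot: [-1.571, 0.001, 0.061]
force: [0.5, 0.4, -0.3]
grip_width: 0.0138
```

```bash
cat > look.py <<'E'
import sys
from h import *
n=sys.argv[1]
s=cams.camera("side"); cv2.imwrite(f"pics/s{n}.png",s)
b=(210,60,170,180)
p=(.5744,.1367,.061)
overlay(s,[],b,4,f"s{n}c")
o=get_obs(); print(o["time_s"],o["ee_pos"].round(4),o["eef_rot"].round(4),o["grip_width"].round(4),o["force"].round(1))
E
python3 tgt.py blue; python3 look.py 7
```

```text
0.5206256394521558 0.09855084342124384
pose [0.5206 0.0985 0.1   ] z 0.1 yaw 0.0608 q6 tgt 0.13
spin -0.01 = 1 x -0.014;  slide x -0.0000 z 0.0001 = 1 x (-0.00000, 0.00010)Traceback (most recent call last):
  File "look.py", line 8, in <module>
    o=get_obs(); print(o["time_s"],o["ee_pos"].round(4),o["eef_rot"].round(4),o["grip_width"].round(4),o["force"].round(1))
                                                                              ^^^^^^^^^^^^^^^^^^^^^
AttributeError: 'float' object has no attribute 'round'
```

View pics/s7c.png

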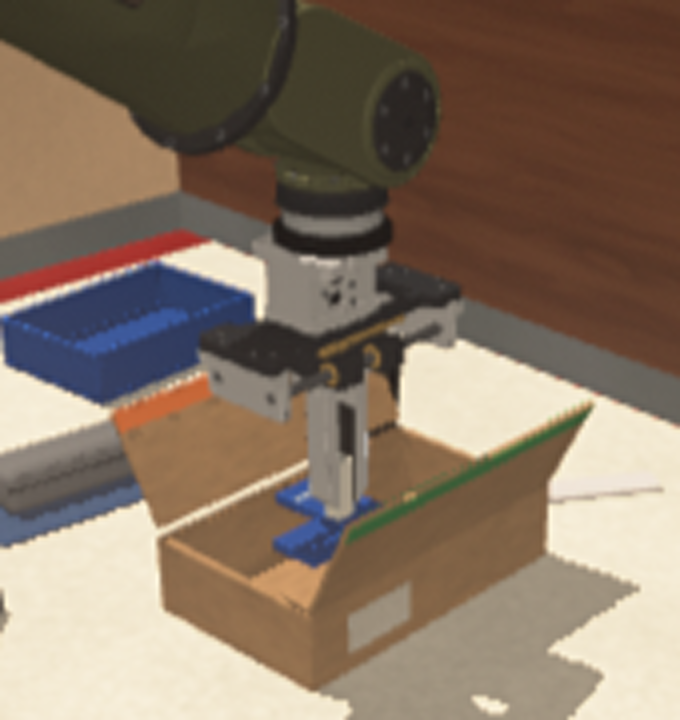

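```bash
sed -i 's/o\["grip_width"\].round(4)/round(o["grip_width"],4)/' look.py
python3 - <<'E'
from fit import *
s=cv2.imread("pics/s7.png")
P=np.c_[ELL,0*ELL[:,0]]; L=[]
for z in(.082,.090):
    q=proj("side",P@Rz(.061+np.pi/2).T+[.5206,.0986,z]); L+=[np.array([q[i-1],q[i]]) for i in range(6)]
overlay(s,L+wire("side",(.5744,.1367,.061)),(245,150,80,75),9,"ov7")
E
```

```text
(no output)
```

View pics/ov7.png

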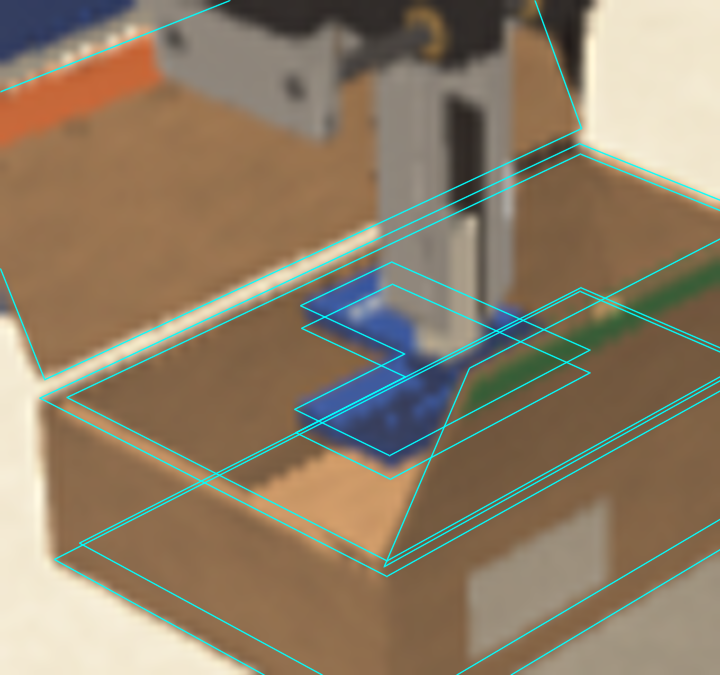

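Run:
```python
from h import *
# corners seen in ov7 (9x, origin 245,150): left arm corner top-left, front-left arm corner, bottom front corner
f=lambda c:np.array([245+(c[0]+.5)/9-.5,150+(c[1]+.5)/9-.5])
R=Rz(.061+np.pi/2); o=np.array([.5206,.0986,.082])
for c,P in(((301,299),(.009,.055,.008)),((297,405),(-.031,.055,.008)) ):
    pass
for l in [(.009,.055),(-.031,.055),(.055,.009),(.055,-.031),(-.031,-.031),(.009,.009)]:
    for z in(0,.008): print(l,z,(((proj("side",R@np.array([*l,z])+o)[0]-[245,150])+.5)*9-.5).round(0))
```

```text
(0.009, 0.055) 0 [295. 432.]
(0.009, 0.055) 0.008 [294. 409.]
(-0.031, 0.055) 0 [390. 479.]
(-0.031, 0.055) 0.008 [389. 455.]
(0.055, 0.009) 0 [301. 328.]
(0.055, 0.009) 0.008 [300. 305.]
(0.055, -0.031) 0 [392. 284.]
(0.055, -0.031) 0.008 [391. 262.]
(-0.031, -0.031) 0 [589. 372.]
(-0.031, -0.031) 0.008 [589. 350.]
(0.009, 0.009) 0 [405. 376.]
(0.009, 0.009) 0.008 [404. 354.]
```

Run:
```python
from h import *
s=cv2.imread("pics/s7.png"); overlay(s,[],(270,175,45,35),16,"ov7b")
```

```text
(no output)
```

View pics/ov7b.png

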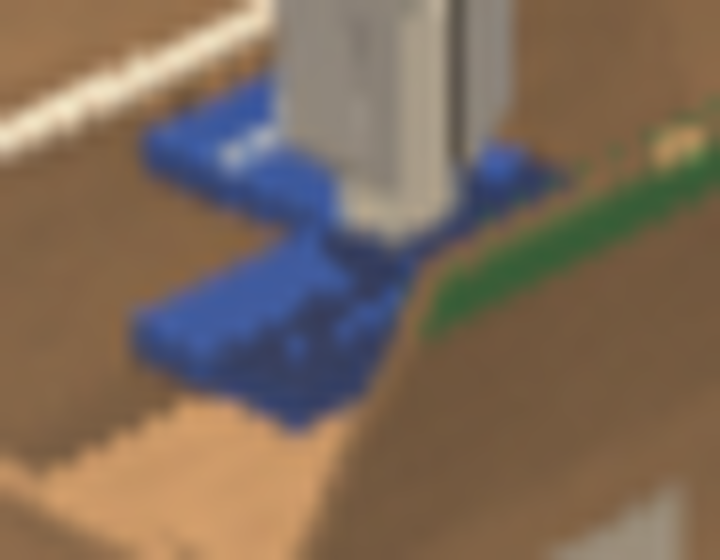

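```bash
sed -i 's/^CP=.*/CP=(.572,.134,.062)/' tgt.py; python3 tgt.py blue
```

```text
0.5182638154895542 0.0957970881442351
pose [0.5212 0.0985 0.101 ] z 0.101 yaw 0.0608 q6 tgt 0.12
spin -0.07 = 1 x -0.071;  slide x -0.0031 z -0.0025 = 1 x (-0.00310, -0.00254)
```

Emit:
step_arm(plan=[{"grip":1,"slide":[-0.0025,0.01,-0.0027],"spin":0},{"grip":1,"slide":[0,0.02,0],"spin":0},{"grip":1,"slide":[0,0.02,0],"spin":0},{"grip":1,"slide":[0,0.01,0],"spin":0},{"grip":1,"slide":[0,0.006,0],"spin":0},{"grip":1,"slide":[0,0.004,0],"spin":0},{"grip":1,"slide":[0,0.003,0],"spin":0},{"grip":1,"slide":[0,0.002,0],"spin":0},{"grip":1,"slide":[0,0,0],"spin":0}])

```text
time_s: 13.28
ee_pos: [0.5185, 0.0958, 0.0252]
eef_rot: [-1.571, -0.001, 0.061]
force: [0.3, -0.1, -1.3]
grip_width: 0.0137
```

```bash
python3 look.py 8
```

```text
13.3333 [0.5185 0.0958 0.0254] [-1.5708e+00 -7.0000e-04  6.1100e-02] 0.0138 [-0.3  0.6 -0.6]
```

View pics/s8c.png

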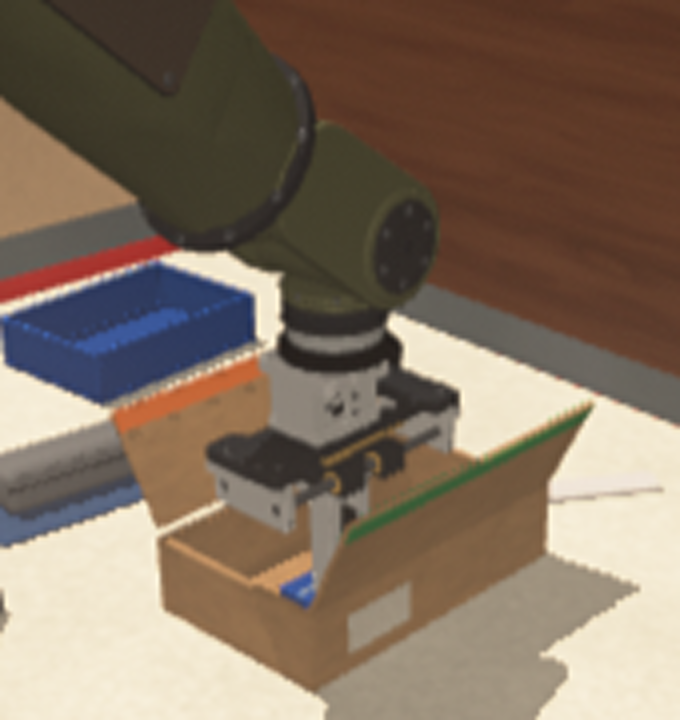

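Emit:
step_arm(plan=[{"grip":1,"slide":[0,0.001,0],"spin":0},{"grip":0.3,"slide":[0,0,0],"spin":0},{"grip":0.3,"slide":[0,0,0],"spin":0},{"grip":0.3,"slide":[0,0,0],"spin":0},{"grip":0.3,"slide":[0,-0.02,0],"spin":0},{"grip":0.3,"slide":[0,-0.03,0],"spin":0},{"grip":0.3,"slide":[0,-0.04,0],"spin":0},{"grip":0.3,"slide":[0,-0.04,0],"spin":0},{"grip":0.3,"slide":[0,-0.04,0],"spin":0},{"grip":0.3,"slide":[0,-0.005,0],"spin":0},{"grip":0.3,"slide":[0,0,0],"spin":0}])

```text
time_s: 14.25
ee_pos: [0.5193, 0.0959, 0.2016]
eef_rot: [-1.571, -0.005, 0.061]
force: [0.4, 0.7, -0.7]
grip_width: 0.0331
```

```bash
sed -i 's/^T=.*/T=dict(blue=(-.056,-.0348),yellow=(.0115,-.0348),red=(.0375,.0348),bar=(.094,0))/' tgt.py; python3 look.py 9; python3 -c "
import mv; mv.go(.4637,-.413,.325)"
```

```text
14.3 [0.5184 0.0958 0.1993] [-1.5708e+00 -1.5000e-03  6.1000e-02] 0.033 [ 0.4 -0.2 -0.5]
pose [0.5184 0.0958 0.1993] z 0.1993 yaw 0.061 q6 tgt -1.05
spin -15.13 = 3 x -5.042;  slide x -0.2143 z -0.4647 = 13 x (-0.01649, -0.03574)
```

View pics/s9c.png

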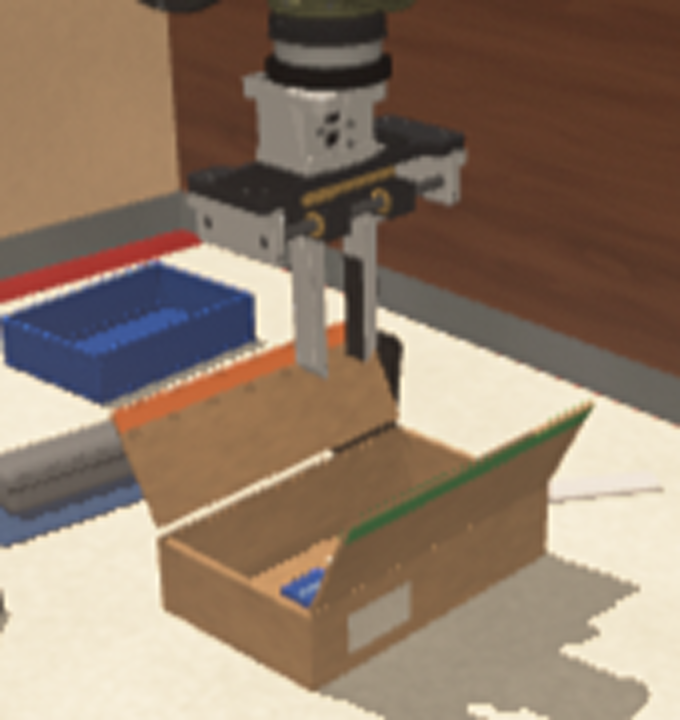

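Emit:
step_arm(plan=[{"grip":0,"slide":[0,0,0],"spin":-5.04},{"grip":0,"slide":[0,0,0],"spin":-5.04},{"grip":0,"slide":[0,0,0],"spin":-5.04},{"grip":0,"slide":[-0.0165,0,-0.03574],"spin":0},{"grip":0,"slide":[-0.0165,0,-0.03574],"spin":0},{"grip":0,"slide":[-0.0165,0,-0.03574],"spin":0},{"grip":0,"slide":[-0.0165,0,-0.03574],"spin":0},{"grip":0,"slide":[-0.0165,0,-0.03574],"spin":0},{"grip":0,"slide":[-0.0165,0,-0.03574],"spin":0},{"grip":0,"slide":[-0.0165,0,-0.03574],"spin":0},{"grip":0,"slide":[-0.0165,0,-0.03574],"spin":0},{"grip":0,"slide":[-0.0165,0,-0.03574],"spin":0},{"grip":0,"slide":[-0.0165,0,-0.03574],"spin":0},{"grip":0,"slide":[-0.0165,0,-0.03574],"spin":0},{"grip":0,"slide":[-0.0165,0,-0.03574],"spin":0},{"grip":0,"slide":[-0.0165,0,-0.03574],"spin":0},{"grip":0,"slide":[0,0.04,0],"spin":0},{"grip":0,"slide":[0,0.04,0],"spin":0},{"grip":0,"slide":[0,0,0],"spin":0}])

```text
time_s: 15.88
ee_pos: [0.4599, -0.4105, 0.109]
eef_rot: [-1.558, 0.006, 0.324]
force: [-0.6, -0.2, -1.2]
grip_width: 0.0466
```

```bash
python3 look.py 10
python3 - <<'E'
from fit import *
s=cv2.imread("pics/s10.png");t=cams.camera("top"); cv2.imwrite("pics/t10.png",t)
crop(s,380,180,140,170,4,"s10y"); crop(t,200,135,110,120,5,"t10c")
q,f,a=fit(s,"side","ell_yellow",(.465,-.412,.33)); print(q,f,a)
b=fit(t,"top","ell_blue",(.518,.096,.062+np.pi/2),z=.006); print("blue in carton top:",b)
E
```

```text
15.9333 [ 0.4613 -0.4113  0.1138] [-1.5618  0.0045  0.3246] 0.0472 [0.7 0.  1.7]
[ 0.46446718 -0.41138039  0.32512724] 25.028082695071454 924
blue in carton top: (array([0.51850013, 0.09385174, 1.64216193]), np.float64(12.62548993090121), np.int32(600))
```

View pics/s10y.png

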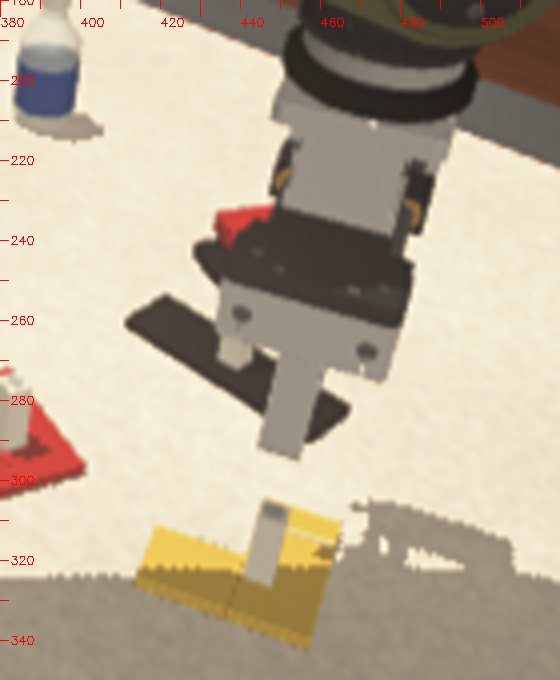

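View pics/t10c.png

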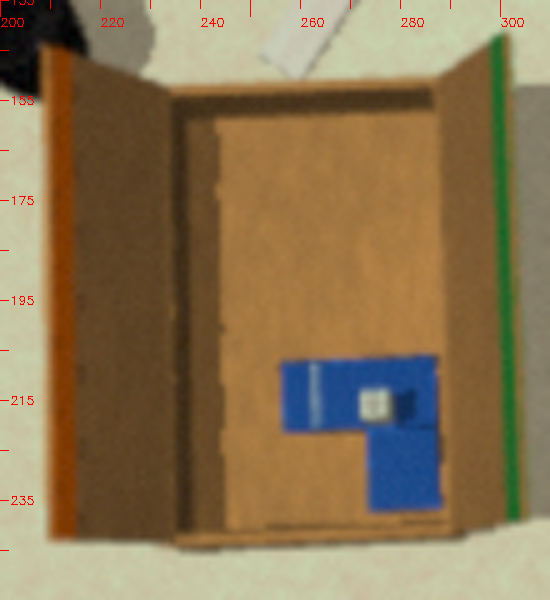

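Run:
```python
from h import *
f=lambda c:(200+(c[0]+.5)/5-.5,135+(c[1]+.5)/5-.5)
a=onz("top",f((250,530)),.006);b=onz("top",f((430,525)),.006);print("near floor edge",a,b)
c=onz("top",f((205,120)),.006);d=onz("top",f((430,113)),.006);print("far floor edge",c,d)
e=onz("top",f((188,150)),.006);g=onz("top",f((191,500)),.006);print("left floor",e,g)
print("blue near",onz("top",f((370,512)),.014),onz("top",f((442,508)),.014))
print("rim near outer",onz("top",f((250,547)),.06),onz("top",f((440,538)),.06), "far outer",onz("top",f((250,85)),.06),onz("top",f((420,78)),.06))
t=cv2.imread("pics/t10.png")
overlay(t,[],(228,145,70,20),11,"t10f");overlay(t,[],(228,225,70,25),11,"t10n")
```

```text
near floor edge [0.45187332 0.1653329  0.006     ] [0.45626216 0.06599902 0.006     ]
far floor edge [0.68354028 0.19956842 0.006     ] [0.69020454 0.07222663 0.006     ]
left floor [0.66595577 0.20845007 0.006     ] [0.46791788 0.19853177 0.006     ]
blue near [0.46244103 0.09864485 0.014     ] [0.46529649 0.05911601 0.014     ]
rim near outer [0.44026307 0.15686243 0.06      ] [0.44662101 0.05697056 0.06      ] far outer [0.69017412 0.16632323 0.06      ] [0.69598306 0.07431984 0.06      ]
```

View pics/t10f.png

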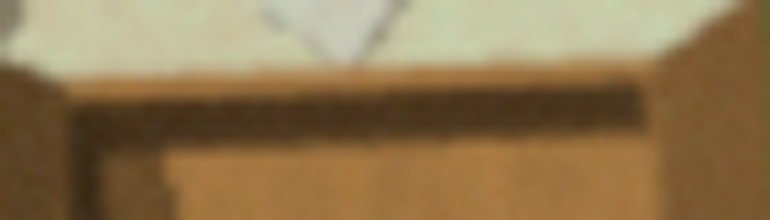

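View pics/t10n.png

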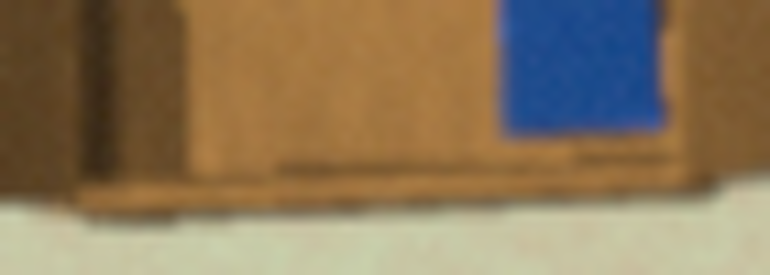

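Emit:
step_arm(plan=[{"grip":0,"slide":[0,0.03,0],"spin":0.2},{"grip":0,"slide":[0,0,0],"spin":0},{"grip":0,"slide":[0,0,0],"spin":0},{"grip":0,"slide":[0,0,0],"spin":0}])

```text
time_s: 16.32
ee_pos: [0.4641, -0.4134, 0.0914]
eef_rot: [-1.573, -0.001, 0.322]
force: [0.2, -0.5, 0.4]
grip_width: 0.0472
```

Emit:
step_arm(plan=[{"grip":0,"slide":[0,0.03,0],"spin":0},{"grip":0,"slide":[0,0.02,0],"spin":0},{"grip":0,"slide":[0,0.014,0],"spin":0},{"grip":0,"slide":[0,0.0085,0],"spin":0},{"grip":0,"slide":[0,0,0],"spin":0},{"grip":0,"slide":[0,0,0],"spin":0},{"grip":1,"slide":[0,0,0],"spin":0},{"grip":1,"slide":[0,0,0],"spin":0},{"grip":1,"slide":[0,0,0],"spin":0},{"grip":1,"slide":[0,0,0],"spin":0},{"grip":1,"slide":[0,0,0],"spin":0},{"grip":1,"slide":[0,0,0],"spin":0}])

```text
time_s: 17.32
ee_pos: [0.4634, -0.4131, 0.0167]
eef_rot: [-1.571, -0.0, 0.321]
force: [-0.6, 0.6, 2.1]
grip_width: 0.0142
```

```bash
sed -i 's/^CP=.*/CP=(.569,.135,.063)/' tgt.py;  python3 tgt.py yellow; python3 look.py 11
python3 - <<'E'
from h import *
s=cv2.imread("pics/s11.png"); crop(s,380,180,140,170,4,"s11y")
E
```

```text
0.5826681358124747 0.10099305859957783
pose [ 0.4634 -0.4131  0.0167] z 0.0167 yaw 0.3214 q6 tgt 0.11
spin 14.80 = 3 x 4.935;  slide x 0.1514 z 0.5056 = 13 x (0.01165, 0.03889)
17.3667 [ 0.4634 -0.4131  0.0167] [-1.5711e+00 -1.0000e-04  3.2140e-01] 0.0139 [-0.9  0.   1.4]
```

View pics/s11y.png

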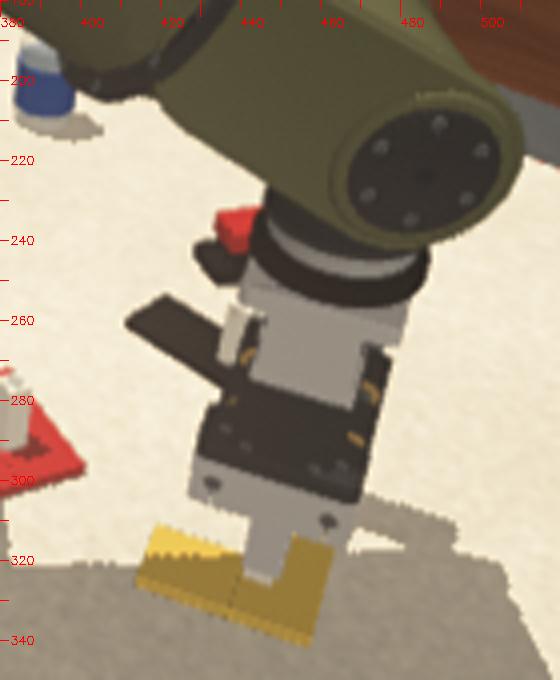

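Emit:
step_arm(plan=[{"grip":1,"slide":[0,-0.02,0],"spin":0},{"grip":1,"slide":[0,-0.03,0],"spin":0},{"grip":1,"slide":[0,-0.04,0],"spin":0},{"grip":1,"slide":[0,-0.04,0],"spin":0},{"grip":1,"slide":[0,-0.04,0],"spin":0},{"grip":1,"slide":[0,-0.013,0],"spin":4.935},{"grip":1,"slide":[0,0,0],"spin":4.935},{"grip":1,"slide":[0,0,0],"spin":4.935}])

```text
time_s: 18.03
ee_pos: [0.4635, -0.4132, 0.2007]
eef_rot: [-1.572, -0.001, 0.059]
force: [-0.1, -1.1, -1.7]
grip_width: 0.0139
```

Emit:
step_arm(plan=[{"grip":1,"slide":[0.01165,0,0.03889],"spin":0},{"grip":1,"slide":[0.01165,0,0.03889],"spin":0},{"grip":1,"slide":[0.01165,0,0.03889],"spin":0},{"grip":1,"slide":[0.01165,0,0.03889],"spin":0},{"grip":1,"slide":[0.01165,0,0.03889],"spin":0},{"grip":1,"slide":[0.01165,0,0.03889],"spin":0},{"grip":1,"slide":[0.01165,0,0.03889],"spin":0},{"grip":1,"slide":[0.01165,0,0.03889],"spin":0},{"grip":1,"slide":[0.01165,0,0.03889],"spin":0},{"grip":1,"slide":[0.01165,0,0.03889],"spin":0},{"grip":1,"slide":[0.01165,0,0.03889],"spin":0},{"grip":1,"slide":[0.01165,0,0.03889],"spin":0},{"grip":1,"slide":[0.01165,0,0.03889],"spin":0},{"grip":1,"slide":[0,0,0],"spin":0},{"grip":1,"slide":[0,0,0],"spin":0},{"grip":1,"slide":[0,0.03,0],"spin":0},{"grip":1,"slide":[0,0.03,0],"spin":0},{"grip":1,"slide":[0,0.03,0],"spin":0},{"grip":1,"slide":[0,0,0],"spin":0},{"grip":1,"slide":[0,0,0],"spin":0}])

```text
time_s: 19.7
ee_pos: [0.5822, 0.0999, 0.1092]
eef_rot: [-1.571, 0.002, 0.062]
force: [0.8, 0.2, -0.8]
grip_width: 0.0139
```

```bash
python3 tgt.py yellow; python3 look.py 12
```

```text
0.5826681358124747 0.10099305859957783
pose [0.5822 0.0999 0.1092] z 0.1092 yaw 0.0618 q6 tgt 0.11
spin -0.07 = 1 x -0.070;  slide x 0.0006 z 0.0010 = 1 x (0.00056, 0.00102)
19.75 [0.5831 0.1002 0.1109] [-1.5708e+00 -9.0000e-04  6.1900e-02] 0.0135 [0.4 0.4 1.1]
```

View pics/s12c.png

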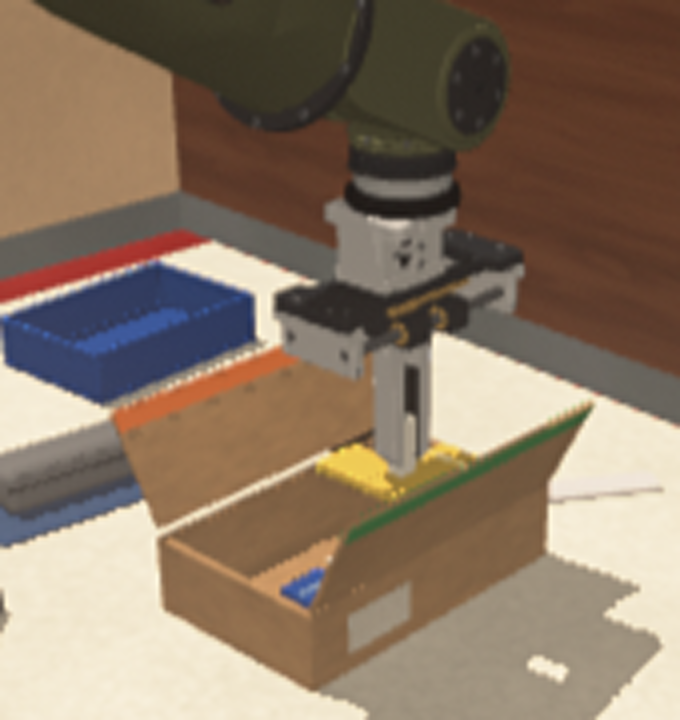

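Emit:
step_arm(plan=[{"grip":1,"slide":[0.02,0,0],"spin":0},{"grip":1,"slide":[0,0.03,0],"spin":0},{"grip":1,"slide":[0,0.03,0],"spin":0},{"grip":1,"slide":[0,0.015,0],"spin":0},{"grip":1,"slide":[0,0.01,0],"spin":0},{"grip":1,"slide":[0,0,0],"spin":0},{"grip":1,"slide":[0,0,0],"spin":0},{"grip":1,"slide":[0,0,0],"spin":0}])

```text
time_s: 20.42
ee_pos: [0.6038, 0.1023, 0.0266]
eef_rot: [-1.571, -0.003, 0.063]
force: [-0.1, 0.1, -0.2]
grip_width: 0.0141
```

Emit:
step_arm(plan=[{"grip":1,"slide":[0.01,0,0],"spin":0},{"grip":1,"slide":[0.01,0,0],"spin":0},{"grip":1,"slide":[0.004,0,0],"spin":0},{"grip":1,"slide":[0,0,0],"spin":0},{"grip":1,"slide":[0,0,0],"spin":0}])

```text
time_s: 20.83
ee_pos: [0.6266, 0.1039, 0.0251]
eef_rot: [-1.571, -0.001, 0.063]
force: [-0.2, -0.2, -1.0]
grip_width: 0.0138
```

Emit:
step_arm(plan=[{"grip":1,"slide":[0.003,0,0],"spin":0},{"grip":1,"slide":[0.001,0,0],"spin":0},{"grip":1,"slide":[0,0,0],"spin":0}])

```text
time_s: 21.08
ee_pos: [0.6307, 0.1041, 0.0246]
eef_rot: [-1.571, -0.0, 0.063]
force: [0.2, -0.3, -0.8]
grip_width: 0.0139
```

Emit:
step_arm(plan=[{"grip":1,"slide":[0.001,0,0],"spin":0},{"grip":1,"slide":[0.001,0,0],"spin":0},{"grip":1,"slide":[0,0,0],"spin":0}])

```text
time_s: 21.33
ee_pos: [0.6327, 0.1042, 0.0245]
eef_rot: [-1.571, -0.0, 0.063]
force: [-0.3, -0.3, -0.3]
grip_width: 0.0143
```

Emit:
step_arm(plan=[{"grip":1,"slide":[0.001,0,0],"spin":0},{"grip":1,"slide":[0,0,0],"spin":0}])

```text
time_s: 21.5
ee_pos: [0.6336, 0.1043, 0.0244]
eef_rot: [-1.571, -0.0, 0.063]
force: [-0.0, 0.2, -1.3]
grip_width: 0.0137
```

Emit:
step_arm(plan=[{"grip":1,"slide":[0.001,0,0],"spin":0},{"grip":1,"slide":[0,0,0],"spin":0}])

```text
time_s: 21.67
ee_pos: [0.6347, 0.1044, 0.0245]
eef_rot: [-1.571, -0.0, 0.063]
force: [-0.0, -0.3, -0.7]
grip_width: 0.0142
```

Emit:
step_arm(plan=[{"grip":1,"slide":[0.001,0,0],"spin":0},{"grip":1,"slide":[0,0,0],"spin":0}])

```text
time_s: 21.83
ee_pos: [0.6353, 0.1045, 0.0244]
eef_rot: [-1.571, 0.001, 0.063]
force: [-3.8, 0.8, 1.7]
grip_width: 0.014
```

Emit:
step_arm(plan=[{"grip":1,"slide":[0.001,0,0],"spin":0},{"grip":1,"slide":[0,0,0],"spin":0}])

```text
time_s: 22.0
ee_pos: [0.6354, 0.1046, 0.0242]
eef_rot: [-1.571, 0.003, 0.063]
force: [-11.1, 0.9, 2.9]
grip_width: 0.0138
```

Emit:
step_arm(plan=[{"grip":1,"slide":[0.001,0,0],"spin":0},{"grip":1,"slide":[0,0,0],"spin":0}])

```text
time_s: 22.17
ee_pos: [0.6355, 0.1047, 0.0242]
eef_rot: [-1.571, 0.006, 0.063]
force: [-17.6, 0.7, 9.7]
grip_width: 0.0137
```

Emit:
step_arm(plan=[{"grip":1,"slide":[-0.008,0,0],"spin":0},{"grip":1,"slide":[0,0,-0.002],"spin":0},{"grip":1,"slide":[0,0,-0.001],"spin":0},{"grip":1,"slide":[0,0,0],"spin":0}])

```text
time_s: 22.5
ee_pos: [0.6302, 0.1007, 0.0246]
eef_rot: [-1.571, -0.001, 0.063]
force: [0.7, 0.1, -1.1]
grip_width: 0.0139
```

Emit:
step_arm(plan=[{"grip":1,"slide":[0,0,-0.001],"spin":0},{"grip":1,"slide":[0,0,0],"spin":0}])

```text
time_s: 22.67
ee_pos: [0.6301, 0.0998, 0.0244]
eef_rot: [-1.571, -0.0, 0.063]
force: [0.2, 0.4, -1.1]
grip_width: 0.0142
```

Emit:
step_arm(plan=[{"grip":1,"slide":[0,0,-0.001],"spin":0},{"grip":1,"slide":[0,0,0],"spin":0}])

```text
time_s: 22.83
ee_pos: [0.63, 0.0989, 0.0244]
eef_rot: [-1.571, -0.0, 0.063]
force: [-0.3, -0.1, -1.1]
grip_width: 0.0137
```

Emit:
step_arm(plan=[{"grip":1,"slide":[0,0,-0.001],"spin":0},{"grip":1,"slide":[0,0,0],"spin":0}])

```text
time_s: 23.0
ee_pos: [0.63, 0.0979, 0.0244]
eef_rot: [-1.571, -0.0, 0.063]
force: [0.4, 0.2, -0.7]
grip_width: 0.0136
```

Emit:
step_arm(plan=[{"grip":1,"slide":[0,0,-0.001],"spin":0},{"grip":1,"slide":[0,0,0],"spin":0}])

```text
time_s: 23.17
ee_pos: [0.63, 0.0969, 0.0244]
eef_rot: [-1.571, -0.0, 0.063]
force: [0.1, 0.2, -1.5]
grip_width: 0.0139
```

Emit:
step_arm(plan=[{"grip":1,"slide":[0,0,-0.001],"spin":0},{"grip":1,"slide":[0,0,0],"spin":0}])

```text
time_s: 23.33
ee_pos: [0.6301, 0.0959, 0.0245]
eef_rot: [-1.571, -0.0, 0.063]
force: [-0.1, 0.6, -0.2]
grip_width: 0.0139
```

Emit:
step_arm(plan=[{"grip":1,"slide":[0,0,-0.001],"spin":0},{"grip":1,"slide":[0,0,0],"spin":0}])

```text
time_s: 23.5
ee_pos: [0.6302, 0.095, 0.0245]
eef_rot: [-1.571, -0.0, 0.063]
force: [-0.6, 0.0, -0.5]
grip_width: 0.0137
```

Emit:
step_arm(plan=[{"grip":1,"slide":[0,0,-0.001],"spin":0},{"grip":1,"slide":[0,0,0],"spin":0}])

```text
time_s: 23.67
ee_pos: [0.6302, 0.0948, 0.0245]
eef_rot: [-1.57, -0.0, 0.063]
force: [-0.7, 5.6, -0.6]
grip_width: 0.0136
```

Emit:
step_arm(plan=[{"grip":1,"slide":[0,0,-0.001],"spin":0},{"grip":1,"slide":[0,0,0],"spin":0}])

```text
time_s: 23.83
ee_pos: [0.6303, 0.0945, 0.0247]
eef_rot: [-1.569, -0.001, 0.063]
force: [-0.3, 9.7, -0.8]
grip_width: 0.0139
```

Emit:
step_arm(plan=[{"grip":1,"slide":[0,0,-0.001],"spin":0},{"grip":1,"slide":[0,0,0],"spin":0}])

```text
time_s: 24.0
ee_pos: [0.6304, 0.0941, 0.0248]
eef_rot: [-1.568, -0.001, 0.063]
force: [-0.5, 13.3, 1.3]
grip_width: 0.0137
```

Emit:
step_arm(plan=[{"grip":1,"slide":[0,0,0.0087],"spin":0},{"grip":1,"slide":[-0.02,0,0],"spin":0},{"grip":1,"slide":[-0.015,0,0],"spin":0},{"grip":1,"slide":[-0.008,0,0],"spin":0},{"grip":1,"slide":[-0.003,0,0],"spin":0},{"grip":1,"slide":[-0.002,0,0],"spin":0},{"grip":1,"slide":[-0.002,0,0],"spin":0},{"grip":1,"slide":[-0.002,0,0],"spin":0},{"grip":1,"slide":[-0.002,0,0],"spin":0},{"grip":1,"slide":[0,0,0],"spin":0},{"grip":1,"slide":[0,0,0],"spin":0}])

```text
time_s: 24.92
ee_pos: [0.5759, 0.0973, 0.0244]
eef_rot: [-1.571, 0.0, 0.063]
force: [0.4, -0.3, -0.5]
grip_width: 0.014
```

```bash
sed -i 's/^CP=.*/CP=(.5694,.131,.063)/;s/^T=.*/T=dict(blue=(-.056,-.0348),yellow=(.0103,-.0341),red=(.0363,.0348),bar=(.0931,0))/' tgt.py;  python3 tgt.py yellow; python3 look.py 13
```

```text
0.5818264455912922 0.09761611990845499
pose [0.5759 0.0973 0.0244] z 0.0244 yaw 0.063 q6 tgt 0.1
spin -0.00 = 1 x -0.002;  slide x 0.0060 z -0.0001 = 1 x (0.00597, -0.00009)
24.9667 [0.5758 0.0973 0.0243] [-1.5708e+00  4.0000e-04  6.2900e-02] 0.0142 [ 0.3  1.  -0.5]
```

View pics/s13c.png

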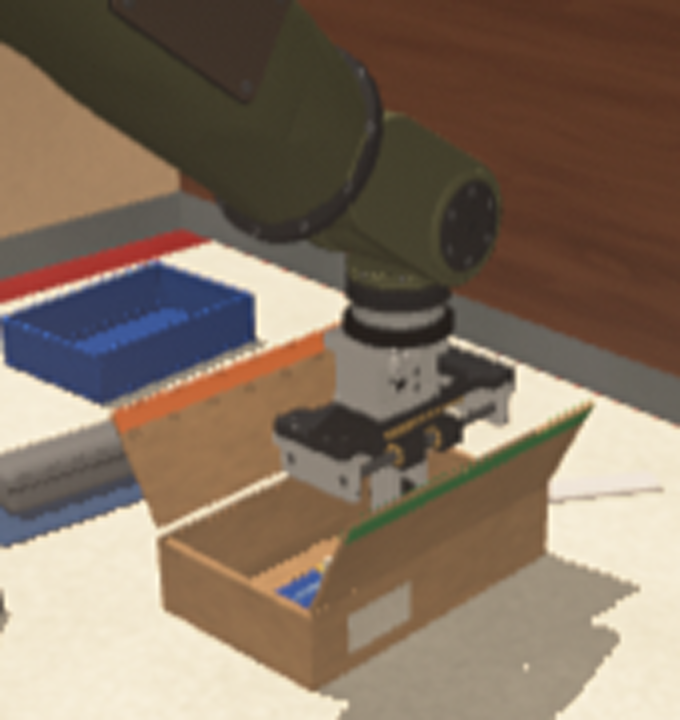

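Emit:
step_arm(plan=[{"grip":1,"slide":[0.003,0,0],"spin":0},{"grip":1,"slide":[0.003,0,0],"spin":0},{"grip":1,"slide":[0,0.0015,0],"spin":0},{"grip":1,"slide":[0,0,0],"spin":0},{"grip":0.3,"slide":[0,0,0],"spin":0},{"grip":0.3,"slide":[0,0,0],"spin":0},{"grip":0.3,"slide":[0,0,0],"spin":0},{"grip":0.3,"slide":[0,-0.02,0],"spin":0},{"grip":0.3,"slide":[0,-0.03,0],"spin":0},{"grip":0.3,"slide":[0,-0.04,0],"spin":0},{"grip":0.3,"slide":[0,-0.04,0],"spin":0},{"grip":0.3,"slide":[0,-0.04,0],"spin":0},{"grip":0.3,"slide":[0,-0.007,0],"spin":0},{"grip":0.3,"slide":[0,0,0],"spin":0}])

```text
time_s: 26.13
ee_pos: [0.5828, 0.0979, 0.2031]
eef_rot: [-1.571, -0.006, 0.063]
force: [-0.2, 0.0, 0.0]
grip_width: 0.0329
```

```bash
python3 -c "
import mv; mv.go(.448,-.268,-1.983)"
```

```text
pose [0.5828 0.0979 0.2031] z 0.2031 yaw 0.063 q6 tgt 1.44
spin 117.23 = 17 x 6.896;  slide x 0.3892 z 0.0230 = 10 x (0.03892, 0.00230)
```

Emit:
step_arm(plan=[{"grip":0,"slide":[0,0,0],"spin":6.896},{"grip":0,"slide":[0,0,0],"spin":6.896},{"grip":0,"slide":[0,0,0],"spin":6.896},{"grip":0,"slide":[0,0,0],"spin":6.896},{"grip":0,"slide":[0,0,0],"spin":6.896},{"grip":0,"slide":[0,0,0],"spin":6.896},{"grip":0,"slide":[0,0,0],"spin":6.896},{"grip":0,"slide":[0,0,0],"spin":6.896},{"grip":0,"slide":[0,0,0],"spin":6.896},{"grip":0,"slide":[0,0,0],"spin":6.896},{"grip":0,"slide":[0,0,0],"spin":6.896},{"grip":0,"slide":[0,0,0],"spin":6.896},{"grip":0,"slide":[0,0,0],"spin":6.896},{"grip":0,"slide":[0,0,0],"spin":6.896},{"grip":0,"slide":[0,0,0],"spin":6.896},{"grip":0,"slide":[0,0,0],"spin":6.896},{"grip":0,"slide":[0,0,0],"spin":6.896},{"grip":0,"slide":[0,0,0],"spin":0}])

```text
time_s: 27.63
ee_pos: [0.5812, 0.0976, 0.1979]
eef_rot: [-1.573, -0.001, -1.989]
force: [0.9, -0.1, -0.2]
grip_width: 0.0471
```

Emit:
step_arm(plan=[{"grip":0,"slide":[0.0389,0,0.0023],"spin":0},{"grip":0,"slide":[0.0389,0,0.0023],"spin":0},{"grip":0,"slide":[0.0389,0,0.0023],"spin":0},{"grip":0,"slide":[0.0389,0,0.0023],"spin":0},{"grip":0,"slide":[0.0389,0,0.0023],"spin":0},{"grip":0,"slide":[0.0389,0,0.0023],"spin":0},{"grip":0,"slide":[0.0389,0,0.0023],"spin":0},{"grip":0,"slide":[0.0389,0,0.0023],"spin":0},{"grip":0,"slide":[0.0389,0,0.0023],"spin":0},{"grip":0,"slide":[0.0389,0,0.0023],"spin":0},{"grip":0,"slide":[0,0.04,0],"spin":0},{"grip":0,"slide":[0,0.04,0],"spin":0},{"grip":0,"slide":[0,0.02,0],"spin":0},{"grip":0,"slide":[0,0,0],"spin":0},{"grip":0,"slide":[0,0,0],"spin":0}])

```text
time_s: 28.88
ee_pos: [0.4466, -0.2676, 0.0992]
eef_rot: [-1.573, 0.0, -1.98]
force: [0.4, 0.2, 0.9]
grip_width: 0.0473
```

```bash
python3 look.py 14
python3 - <<'E'
from fit import *
import mv; mv.go(.448,-.268,-1.983)
s=cv2.imread("pics/s14.png");t=cams.camera("top"); cv2.imwrite("pics/t14.png",t)
crop(s,330,180,140,150,4,"s14y"); crop(t,200,135,110,120,5,"t14c")
print("red side",fit(s,"side","ell_red",(.451,-.265,1.13)))
print("blue",fit(t,"top","ell_blue",(.515,.096,.062+np.pi/2),z=.006))
print("yellow",fit(t,"top","ell_yellow",(.582,.097,.063),z=.006))
E
```

```text
28.9333 [ 0.4473 -0.268   0.1006] [-1.5705e+00 -1.0000e-04 -1.9808e+00] 0.0467 [0.3 0.3 1.4]
pose [ 0.4473 -0.268   0.1006] z 0.1006 yaw -1.9808 q6 tgt 1.44
spin 0.13 = 1 x 0.129;  slide x -0.0003 z 0.0006 = 1 x (-0.00026, 0.00060)
red side (array([ 0.45061377, -0.26544854,  1.14354314]), np.float64(38.09942067501), np.int32(632))
blue (array([0.51333704, 0.09342898, 1.63689367]), np.float64(9.413670840065032), np.int32(610))
yellow (array([0.58194221, 0.09782451, 0.06288432]), np.float64(29.68096893749803), np.int32(760))
```

View pics/s14y.png

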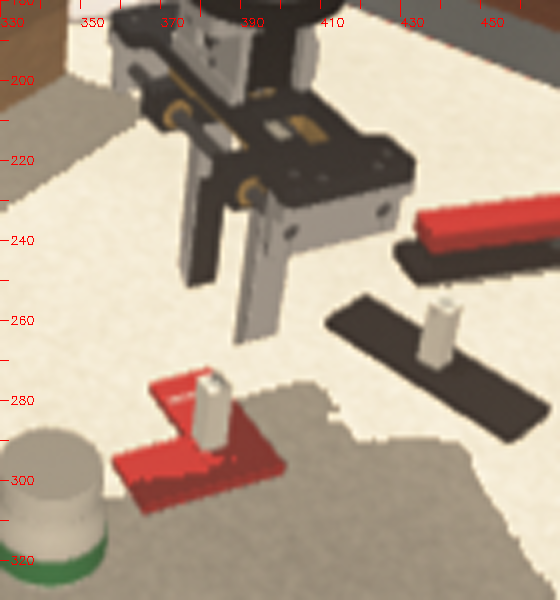

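View pics/t14c.png

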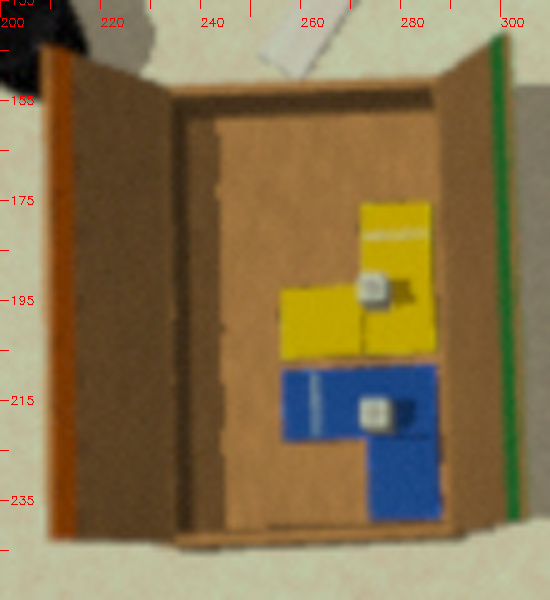

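Emit:
step_arm(plan=[{"grip":0,"slide":[0,0.03,0],"spin":0},{"grip":0,"slide":[0,0.03,0],"spin":0},{"grip":0,"slide":[0,0.012,0],"spin":0},{"grip":0,"slide":[0,0,0],"spin":0},{"grip":0,"slide":[0,0,0],"spin":0},{"grip":0,"slide":[0,0,0],"spin":0}])

```text
time_s: 29.48
ee_pos: [0.4481, -0.2685, 0.03]
eef_rot: [-1.568, -0.001, -1.982]
force: [0.7, -0.5, 0.6]
grip_width: 0.047
```

Emit:
step_arm(plan=[{"grip":0,"slide":[0,0.01,0],"spin":0},{"grip":0,"slide":[0,0.001,0],"spin":0},{"grip":0,"slide":[0,0,0],"spin":0},{"grip":1,"slide":[0,0,0],"spin":0},{"grip":1,"slide":[0,0,0],"spin":0},{"grip":1,"slide":[0,0,0],"spin":0},{"grip":1,"slide":[0,0,0],"spin":0},{"grip":1,"slide":[0,0,0],"spin":0},{"grip":1,"slide":[0,0,0],"spin":0}])

```text
time_s: 30.23
ee_pos: [0.4471, -0.2679, 0.0171]
eef_rot: [-1.571, 0.0, -1.983]
force: [0.6, 0.9, 1.2]
grip_width: 0.0141
```

```bash
python3 look.py 15; python3 tgt.py red
python3 - <<'E'
from h import *
s=cv2.imread("pics/s15.png"); crop(s,330,180,140,150,4,"s15y")
E
```

```text
30.2833 [ 0.4471 -0.2679  0.017 ] [-1.5706  0.     -1.9831] 0.0139 [-0.9  0.5  1.6]
0.603437036458022 0.1680163497546054
pose [ 0.4471 -0.2679  0.017 ] z 0.017 yaw -1.9831 q6 tgt 0.21
spin -117.23 = 17 x -6.896;  slide x 0.1834 z 0.4252 = 12 x (0.01529, 0.03543)
```

View pics/s15y.png

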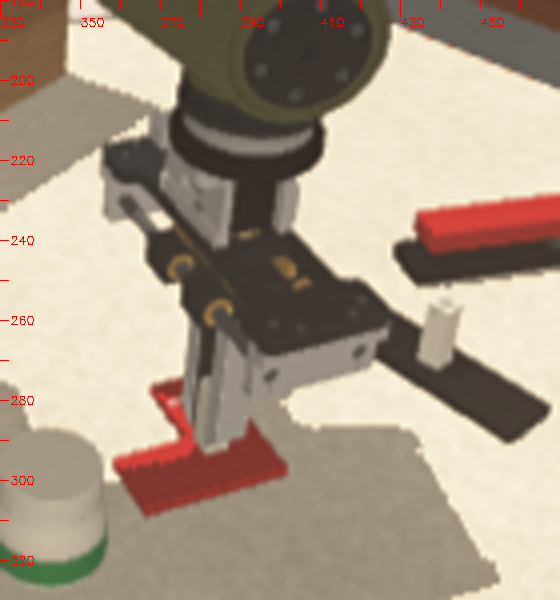

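Emit:
step_arm(plan=[{"grip":1,"slide":[0,-0.02,0],"spin":0},{"grip":1,"slide":[0,-0.03,0],"spin":0},{"grip":1,"slide":[0,-0.04,0],"spin":0},{"grip":1,"slide":[0,-0.04,0],"spin":0},{"grip":1,"slide":[0,-0.04,0],"spin":0},{"grip":1,"slide":[0,-0.013,0],"spin":0},{"grip":1,"slide":[0,0,0],"spin":-6.896},{"grip":1,"slide":[0,0,0],"spin":-6.896},{"grip":1,"slide":[0,0,0],"spin":-6.896},{"grip":1,"slide":[0,0,0],"spin":-6.896},{"grip":1,"slide":[0,0,0],"spin":-6.896},{"grip":1,"slide":[0,0,0],"spin":-6.896},{"grip":1,"slide":[0,0,0],"spin":-6.896},{"grip":1,"slide":[0,0,0],"spin":-6.896},{"grip":1,"slide":[0,0,0],"spin":-6.896},{"grip":1,"slide":[0,0,0],"spin":-6.896},{"grip":1,"slide":[0,0,0],"spin":-6.896},{"grip":1,"slide":[0,0,0],"spin":-6.896}])

```text
time_s: 31.78
ee_pos: [0.4469, -0.2678, 0.1998]
eef_rot: [-1.571, 0.0, -0.533]
force: [-0.3, -0.2, -2.2]
grip_width: 0.0138
```

Emit:
step_arm(plan=[{"grip":1,"slide":[0,0,0],"spin":-6.896},{"grip":1,"slide":[0,0,0],"spin":-6.896},{"grip":1,"slide":[0,0,0],"spin":-6.896},{"grip":1,"slide":[0,0,0],"spin":-6.896},{"grip":1,"slide":[0,0,0],"spin":-6.896},{"grip":1,"slide":[0.01529,0,0.03543],"spin":0},{"grip":1,"slide":[0.01529,0,0.03543],"spin":0},{"grip":1,"slide":[0.01529,0,0.03543],"spin":0},{"grip":1,"slide":[0.01529,0,0.03543],"spin":0},{"grip":1,"slide":[0.01529,0,0.03543],"spin":0},{"grip":1,"slide":[0.01529,0,0.03543],"spin":0},{"grip":1,"slide":[0.01529,0,0.03543],"spin":0},{"grip":1,"slide":[0.01529,0,0.03543],"spin":0},{"grip":1,"slide":[0.01529,0,0.03543],"spin":0},{"grip":1,"slide":[0.01529,0,0.03543],"spin":0},{"grip":1,"slide":[0.01529,0,0.03543],"spin":0},{"grip":1,"slide":[0.01529,0,0.03543],"spin":0},{"grip":1,"slide":[0,0,0],"spin":0},{"grip":1,"slide":[0,0,0],"spin":0}])

```text
time_s: 33.37
ee_pos: [0.6032, 0.1695, 0.199]
eef_rot: [-1.571, 0.001, 0.066]
force: [-0.1, -0.8, -1.3]
grip_width: 0.0138
```

Emit:
step_arm(plan=[{"grip":1,"slide":[0,0.03,0],"spin":0},{"grip":1,"slide":[0,0.03,0],"spin":0},{"grip":1,"slide":[0,0.03,0],"spin":0},{"grip":1,"slide":[0,0,0],"spin":0},{"grip":1,"slide":[0,0,0],"spin":0},{"grip":1,"slide":[0,0,0],"spin":0}])

```text
time_s: 33.87
ee_pos: [0.6042, 0.1674, 0.1121]
eef_rot: [-1.571, -0.002, 0.062]
force: [1.1, 0.8, -0.1]
grip_width: 0.0136
```

```bash
python3 tgt.py red; python3 look.py 16
```

```text
0.603437036458022 0.1680163497546054
pose [0.6042 0.1674 0.1121] z 0.1121 yaw 0.0622 q6 tgt 0.21
spin -0.04 = 1 x -0.045;  slide x -0.0007 z 0.0006 = 1 x (-0.00071, 0.00062)
33.9167 [0.6044 0.1677 0.1125] [-1.5704 -0.0033  0.0624] 0.014 [-0.   0.7 -0.1]
```

View pics/s16c.png

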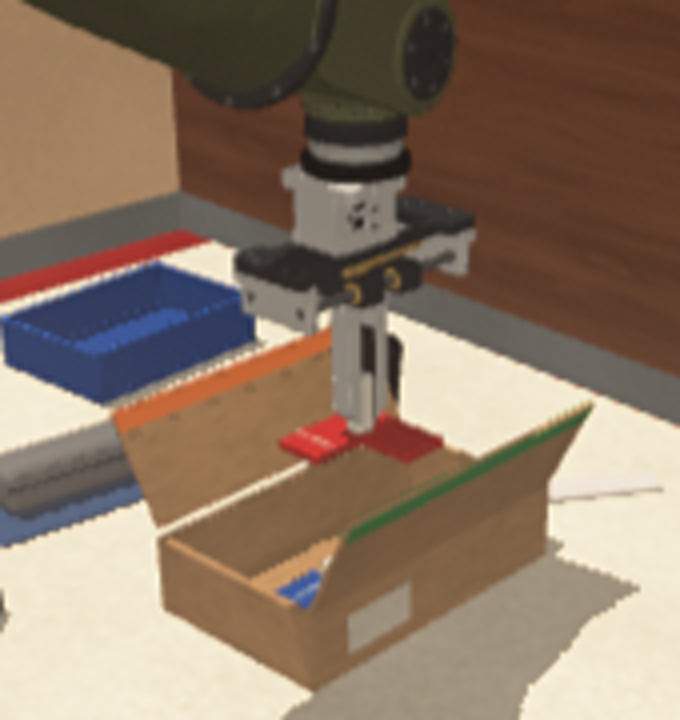

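Emit:
step_arm(plan=[{"grip":1,"slide":[0,0.03,0],"spin":0},{"grip":1,"slide":[0,0.02,0],"spin":0},{"grip":1,"slide":[0,0.012,0],"spin":0},{"grip":1,"slide":[0,0.006,0],"spin":0},{"grip":1,"slide":[0,0.004,0],"spin":0},{"grip":1,"slide":[0,0.004,0],"spin":0},{"grip":1,"slide":[0,0.003,0],"spin":0},{"grip":1,"slide":[0,0,0],"spin":0},{"grip":1,"slide":[0,0,0],"spin":0},{"grip":1,"slide":[0,0,0],"spin":0}])

```text
time_s: 34.75
ee_pos: [0.6036, 0.168, 0.0315]
eef_rot: [-1.571, -0.001, 0.063]
force: [0.0, -0.2, -1.0]
grip_width: 0.0138
```

Emit:
step_arm(plan=[{"grip":1,"slide":[0,0.002,0],"spin":0},{"grip":1,"slide":[0,0.002,0],"spin":0},{"grip":1,"slide":[0,0.002,0],"spin":0},{"grip":1,"slide":[0,0.001,0],"spin":0},{"grip":1,"slide":[0,0,0],"spin":0},{"grip":1,"slide":[0,0,0],"spin":0}])

```text
time_s: 35.25
ee_pos: [0.6034, 0.168, 0.0239]
eef_rot: [-1.571, 0.0, 0.063]
force: [0.1, -0.3, -0.7]
grip_width: 0.0137
```

Emit:
step_arm(plan=[{"grip":0.3,"slide":[0,0,0],"spin":0},{"grip":0.3,"slide":[0,0,0],"spin":0},{"grip":0.3,"slide":[0,0,0],"spin":0},{"grip":0.3,"slide":[0,-0.02,0],"spin":0},{"grip":0.3,"slide":[0,-0.03,0],"spin":0},{"grip":0.3,"slide":[0,-0.04,0],"spin":0},{"grip":0.3,"slide":[0,-0.04,0],"spin":0},{"grip":0.3,"slide":[0,-0.04,0],"spin":0},{"grip":0.3,"slide":[0,-0.006,0],"spin":0},{"grip":0.3,"slide":[0,0,0],"spin":0},{"grip":0.3,"slide":[0,0,0],"spin":0},{"grip":0.3,"slide":[0,0,0],"spin":0}])

```text
time_s: 36.25
ee_pos: [0.6028, 0.1678, 0.1979]
eef_rot: [-1.571, 0.003, 0.063]
force: [0.3, -0.6, 0.1]
grip_width: 0.0328
```

```bash
python3 -c "
import mv; mv.go(.5975,-.3185,1.477)"; python3 look.py 17
```

```text
pose [0.6028 0.1678 0.1979] z 0.1979 yaw 0.063 q6 tgt -1.97
spin -81.02 = 12 x -6.751;  slide x -0.4847 z -0.0403 = 13 x (-0.03728, -0.00310)
36.3 [0.6028 0.1678 0.1979] [-1.5713  0.0031  0.063 ] 0.0328 [0.  0.1 0.5]
```

View pics/s17c.png

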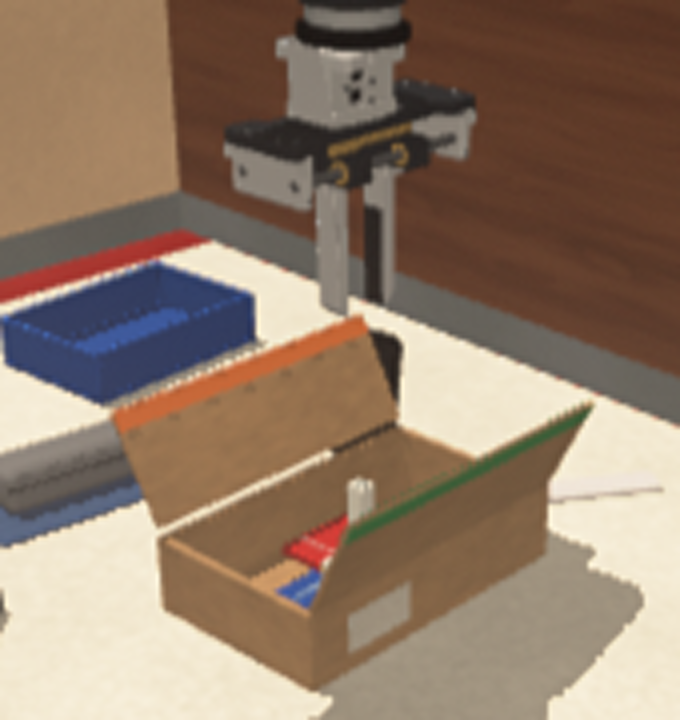

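Emit:
step_arm(plan=[{"grip":0,"slide":[0,0,0],"spin":-6.751},{"grip":0,"slide":[0,0,0],"spin":-6.751},{"grip":0,"slide":[0,0,0],"spin":-6.751},{"grip":0,"slide":[0,0,0],"spin":-6.751},{"grip":0,"slide":[0,0,0],"spin":-6.751},{"grip":0,"slide":[0,0,0],"spin":-6.751},{"grip":0,"slide":[0,0,0],"spin":-6.751},{"grip":0,"slide":[0,0,0],"spin":-6.751},{"grip":0,"slide":[0,0,0],"spin":-6.751},{"grip":0,"slide":[0,0,0],"spin":-6.751},{"grip":0,"slide":[0,0,0],"spin":-6.751},{"grip":0,"slide":[0,0,0],"spin":-6.751}])

```text
time_s: 37.3
ee_pos: [0.603, 0.1679, 0.1983]
eef_rot: [-1.568, 0.001, 1.483]
force: [0.2, 0.5, 0.6]
grip_width: 0.047
```

Emit:
step_arm(plan=[{"grip":0,"slide":[-0.03728,0,-0.0031],"spin":0},{"grip":0,"slide":[-0.03728,0,-0.0031],"spin":0},{"grip":0,"slide":[-0.03728,0,-0.0031],"spin":0},{"grip":0,"slide":[-0.03728,0,-0.0031],"spin":0},{"grip":0,"slide":[-0.03728,0,-0.0031],"spin":0},{"grip":0,"slide":[-0.03728,0,-0.0031],"spin":0},{"grip":0,"slide":[-0.03728,0,-0.0031],"spin":0},{"grip":0,"slide":[-0.03728,0,-0.0031],"spin":0},{"grip":0,"slide":[-0.03728,0,-0.0031],"spin":0},{"grip":0,"slide":[-0.03728,0,-0.0031],"spin":0},{"grip":0,"slide":[-0.03728,0,-0.0031],"spin":0},{"grip":0,"slide":[-0.03728,0,-0.0031],"spin":0},{"grip":0,"slide":[-0.03728,0,-0.0031],"spin":0},{"grip":0,"slide":[0,0.04,0],"spin":0},{"grip":0,"slide":[0,0.04,0],"spin":0},{"grip":0,"slide":[0,0.02,0],"spin":0},{"grip":0,"slide":[0,0,0],"spin":0},{"grip":0,"slide":[0,0,0],"spin":0},{"grip":0,"slide":[0,0,0],"spin":0}])

```text
time_s: 38.88
ee_pos: [0.5987, -0.3186, 0.1015]
eef_rot: [-1.573, 0.001, 1.477]
force: [0.3, -0.3, 0.2]
grip_width: 0.0465
```

```bash
python3 look.py 18
python3 - <<'E'
from fit import *
import mv; mv.go(.5975,-.3185,1.477)
s=cv2.imread("pics/s18.png");t=cams.camera("top"); cv2.imwrite("pics/t18.png",t)
crop(s,380,160,130,150,4,"s18y"); crop(t,200,135,110,120,5,"t18c"); crop(t,380,150,110,120,5,"t18b")
print("bar side",fit(s,"side","bar",(.6009,-.3173,-1.69)))
print("bar top",fit(t,"top","bar",(.5975,-.3189,-1.67)))
for n,p in dict(ell_blue=(.513,.094,.063+np.pi/2),ell_yellow=(.582,.097,.063),ell_red=(.6034,.168,.063-np.pi)).items(): print(n,fit(t,"top",n,p,z=.006))
E
```

```text
38.9333 [ 0.5989 -0.3186  0.102 ] [-1.5734e+00  1.3000e-03  1.4771e+00] 0.0468 [-0.2 -0.3  0.7]
pose [ 0.5989 -0.3186  0.102 ] z 0.102 yaw 1.4771 q6 tgt -1.97
spin 0.01 = 1 x 0.006;  slide x 0.0000 z 0.0014 = 1 x (0.00001, 0.00141)
bar side (array([ 0.60046257, -0.31786368, -1.67973542]), np.float64(63.30959555260755), np.int32(651))
bar top (array([ 0.60691323, -0.34938017, -1.6588253 ]), np.float64(1585.6268377235965), np.int32(2366))
ell_blue (array([0.513226  , 0.09363451, 1.62891893]), np.float64(9.214181537050445), np.int32(609))
ell_yellow (array([0.58208914, 0.09663321, 0.05828539]), np.float64(20.593343085311613), np.int32(737))
ell_red (array([ 0.60317472,  0.16592393, -3.08208233]), np.float64(16.236032207201266), np.int32(576))
```

View pics/s18y.png

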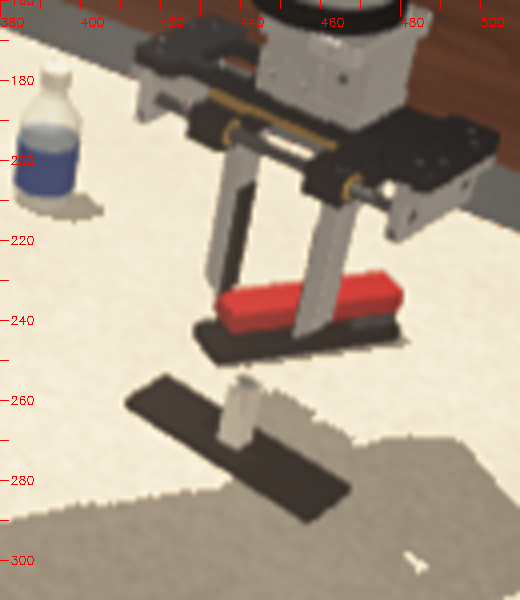

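View pics/t18c.png

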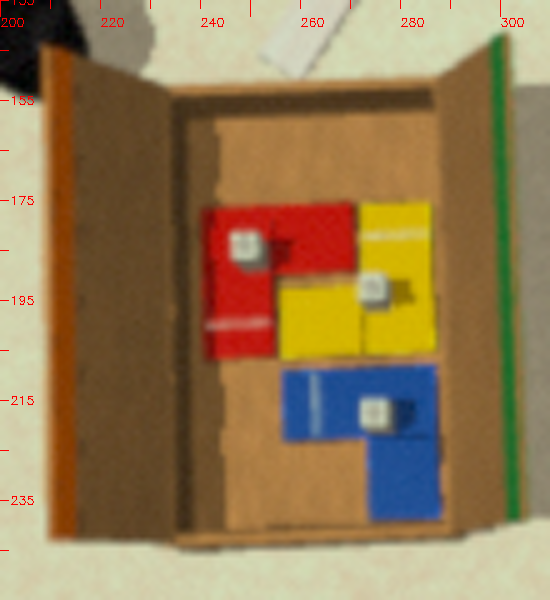

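Emit:
step_arm(plan=[{"grip":0,"slide":[0,0.03,0],"spin":0},{"grip":0,"slide":[0,0.03,0],"spin":0},{"grip":0,"slide":[0,0.01,0],"spin":0},{"grip":0,"slide":[0,0,0],"spin":0},{"grip":0,"slide":[0,0,0],"spin":0},{"grip":0,"slide":[0,0,0],"spin":0},{"grip":0,"slide":[0,0,0],"spin":0}])

```text
time_s: 39.57
ee_pos: [0.599, -0.3188, 0.0322]
eef_rot: [-1.573, 0.001, 1.477]
force: [0.2, 0.1, 0.7]
grip_width: 0.0471
```

Emit:
step_arm(plan=[{"grip":0,"slide":[0,0.008,0.001],"spin":0},{"grip":0,"slide":[0,0.0065,0],"spin":0},{"grip":0,"slide":[0,0,0],"spin":0},{"grip":0,"slide":[0,0,0],"spin":0},{"grip":1,"slide":[0,0,0],"spin":0},{"grip":1,"slide":[0,0,0],"spin":0},{"grip":1,"slide":[0,0,0],"spin":0},{"grip":1,"slide":[0,0,0],"spin":0},{"grip":1,"slide":[0,0,0],"spin":0},{"grip":1,"slide":[0,0,0],"spin":0}])

```text
time_s: 40.4
ee_pos: [0.5972, -0.3182, 0.0156]
eef_rot: [-1.571, 0.0, 1.477]
force: [-0.0, 0.4, 0.7]
grip_width: 0.014
```

```bash
python3 look.py 19
python3 - <<'E'
import tgt,mv
x,y=tgt.w(.0931,0); print(x,y); mv.go(x,y,.063+1.5708)
from fit import *
s=cv2.imread("pics/s19.png"); crop(s,380,160,130,150,4,"s19y")
print("bar side",fit(s,"side","bar",(.6009,-.3173,-1.69)))
E
```

```text
40.45 [ 0.5972 -0.3182  0.0156] [-1.571   0.      1.4769] 0.0137 [0.1 1.1 0.9]
0.6623153041502772 0.1368614208739426
pose [ 0.5972 -0.3182  0.0156] z 0.0156 yaw 1.4769 q6 tgt -1.43
spin -8.99 = 2 x -4.494;  slide x 0.4501 z -0.0937 = 12 x (0.03750, -0.00781)
bar side (array([ 0.60002627, -0.31787749, -1.67263617]), np.float64(72.79024819910558), np.int32(634))
```

View pics/s19y.png

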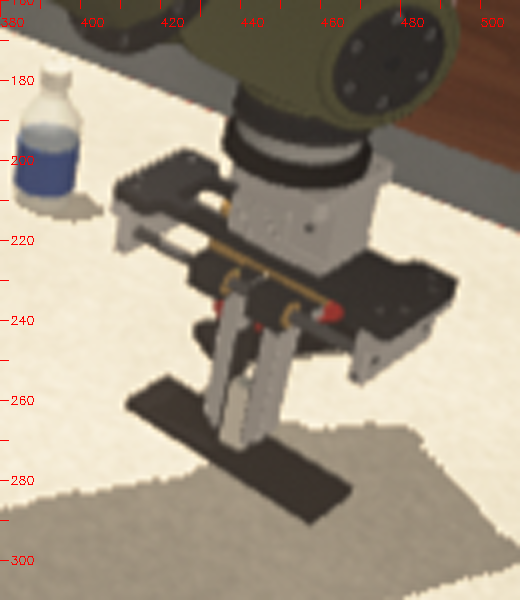

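Emit:
step_arm(plan=[{"grip":1,"slide":[0,-0.02,0],"spin":0},{"grip":1,"slide":[0,-0.03,0],"spin":0},{"grip":1,"slide":[0,-0.04,0],"spin":0},{"grip":1,"slide":[0,-0.04,0],"spin":0},{"grip":1,"slide":[0,-0.04,0],"spin":0},{"grip":1,"slide":[0,-0.015,0],"spin":-4.494},{"grip":1,"slide":[0,0,0],"spin":-4.494}])

```text
time_s: 41.03
ee_pos: [0.5983, -0.3189, 0.206]
eef_rot: [-1.577, 0.004, 1.637]
force: [0.2, -0.4, 0.4]
grip_width: 0.0136
```

Emit:
step_arm(plan=[{"grip":1,"slide":[0.0375,0,-0.0078],"spin":0},{"grip":1,"slide":[0.0375,0,-0.0078],"spin":0},{"grip":1,"slide":[0.0375,0,-0.0078],"spin":0},{"grip":1,"slide":[0.0375,0,-0.0078],"spin":0},{"grip":1,"slide":[0.0375,0,-0.0078],"spin":0},{"grip":1,"slide":[0.0375,0,-0.0078],"spin":0},{"grip":1,"slide":[0.0375,0,-0.0078],"spin":0},{"grip":1,"slide":[0.0375,0,-0.0078],"spin":0},{"grip":1,"slide":[0.0375,0,-0.0078],"spin":0},{"grip":1,"slide":[0.0375,0,-0.0078],"spin":0},{"grip":1,"slide":[0.0375,0,-0.0078],"spin":0},{"grip":1,"slide":[0.0375,0,-0.0078],"spin":0},{"grip":1,"slide":[0,0,0],"spin":0},{"grip":1,"slide":[0,0.03,0],"spin":0},{"grip":1,"slide":[0,0.03,0],"spin":0},{"grip":1,"slide":[0,0.03,0],"spin":0},{"grip":1,"slide":[0,0,0],"spin":0},{"grip":1,"slide":[0,0,0],"spin":0},{"grip":1,"slide":[0,0,0],"spin":0}])

```text
time_s: 42.62
ee_pos: [0.663, 0.1368, 0.1126]
eef_rot: [-1.573, -0.0, 1.634]
force: [-0.1, -0.0, -1.1]
grip_width: 0.0135
```

```bash
python3 look.py 20
python3 - <<'E'
import tgt,mv
x,y=tgt.w(.0931,0); print(x,y); mv.go(x,y,.063+1.5708)
E
```

```text
42.6667 [0.6632 0.1368 0.1131] [-1.5742e+00 -3.0000e-04  1.6337e+00] 0.0141 [-0.1  0.3 -0.4]
0.6623153041502772 0.1368614208739426
pose [0.6632 0.1368 0.1131] z 0.1131 yaw 1.6337 q6 tgt -1.43
spin -0.01 = 1 x -0.007;  slide x 0.0001 z 0.0009 = 1 x (0.00008, 0.00088)
```

View pics/s20c.png

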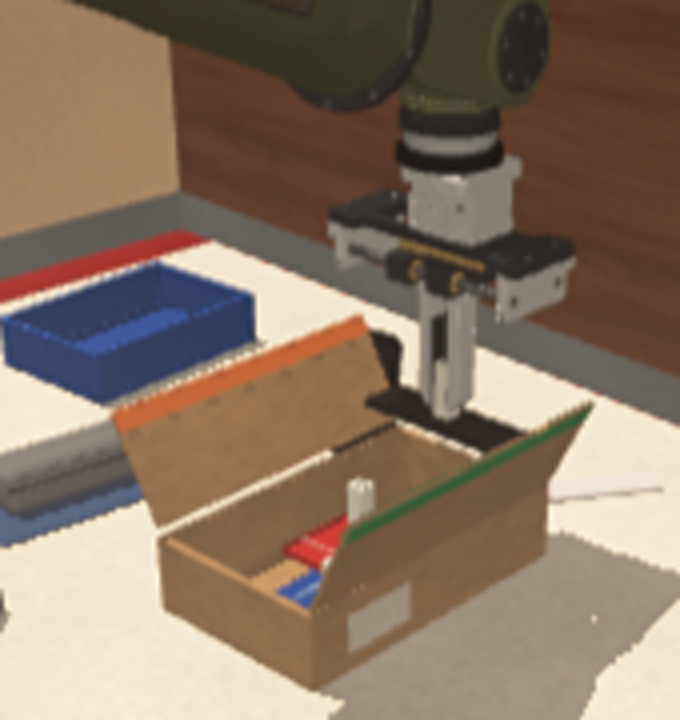

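Emit:
step_arm(plan=[{"grip":1,"slide":[0,0.03,0],"spin":0},{"grip":1,"slide":[0,0.02,0],"spin":0},{"grip":1,"slide":[0,0.01,0],"spin":0},{"grip":1,"slide":[0,0.01,0],"spin":0},{"grip":1,"slide":[0,0.005,0],"spin":0},{"grip":1,"slide":[0,0.003,0],"spin":0},{"grip":1,"slide":[0,0,0],"spin":0},{"grip":1,"slide":[0,0,0],"spin":0},{"grip":1,"slide":[0,0,0],"spin":0}])

```text
time_s: 43.42
ee_pos: [0.6626, 0.1369, 0.0334]
eef_rot: [-1.572, -0.0, 1.634]
force: [1.2, -0.0, -1.5]
grip_width: 0.0139
```

Emit:
step_arm(plan=[{"grip":1,"slide":[0,0.003,0],"spin":0},{"grip":1,"slide":[0,0.003,0],"spin":0},{"grip":1,"slide":[0,0.003,0],"spin":0},{"grip":1,"slide":[0,0.001,0],"spin":0},{"grip":1,"slide":[0,0,0],"spin":0},{"grip":1,"slide":[0,0,0],"spin":0}])

```text
time_s: 43.92
ee_pos: [0.6622, 0.1368, 0.0223]
eef_rot: [-1.571, 0.0, 1.634]
force: [0.1, -0.2, -0.6]
grip_width: 0.014
```

Emit:
step_arm(plan=[{"grip":0.3,"slide":[0,0,0],"spin":0},{"grip":0.3,"slide":[0,0,0],"spin":0},{"grip":0.3,"slide":[0,0,0],"spin":0},{"grip":0.3,"slide":[0,-0.02,0],"spin":0},{"grip":0.3,"slide":[0,-0.03,0],"spin":0},{"grip":0.3,"slide":[0,-0.04,0],"spin":0},{"grip":0.3,"slide":[0,-0.04,0],"spin":0},{"grip":0.3,"slide":[0,-0.04,0],"spin":0},{"grip":0.3,"slide":[0,-0.02,0],"spin":0},{"grip":0.3,"slide":[0,0,0],"spin":0},{"grip":0.3,"slide":[0,0,0],"spin":0}])

```text
time_s: 44.83
ee_pos: [0.6624, 0.1368, 0.2134]
eef_rot: [-1.573, -0.0, 1.634]
force: [-0.2, 0.5, -0.8]
grip_width: 0.0329
```

```bash
python3 look.py 21
python3 - <<'E'
import tgt,mv,numpy as np
# green flap edge geometry in world, middle; th=2.0
for th in (2.0,1.57,1.2,.8,.4,0):
    u,v,z=0,-(.0755-.088*np.cos(th)),.062+.088*np.sin(th); print(th,np.round([*tgt.w(u,v),z],4))
x,y=tgt.w(0,-.17); print(x,y); mv.go(x,y,.063)
E
```

```text
44.8833 [0.6619 0.1367 0.2116] [-1.5699e+00  1.0000e-04  1.6337e+00] 0.0329 [-0.5  0.7  0.3]
2.0 [0.5765 0.0191 0.142 ]
1.57 [0.5741 0.0557 0.15  ]
1.2 [0.5721 0.0875 0.144 ]
0.8 [0.5703 0.1168 0.1251]
0.4 [0.5691 0.1365 0.0963]
0 [0.5686 0.1435 0.062 ]
0.5801029167408189 -0.0386627465687123
pose [0.6619 0.1367 0.2116] z 0.2116 yaw 1.6337 q6 tgt -0.13
spin 90.00 = 13 x 6.923;  slide x -0.0927 z -0.1699 = 5 x (-0.01854, -0.03398)
```

View pics/s21c.png

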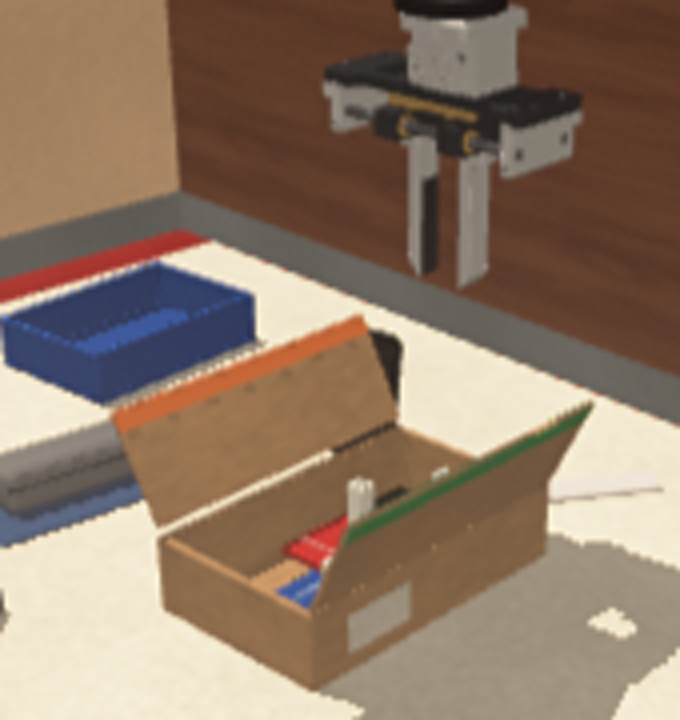

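Emit:
step_arm(plan=[{"grip":1,"slide":[0,0,0],"spin":6.923},{"grip":1,"slide":[0,0,0],"spin":6.923},{"grip":1,"slide":[0,0,0],"spin":6.923},{"grip":1,"slide":[0,0,0],"spin":6.923},{"grip":1,"slide":[0,0,0],"spin":6.923},{"grip":1,"slide":[0,0,0],"spin":6.923},{"grip":1,"slide":[0,0,0],"spin":6.923},{"grip":1,"slide":[0,0,0],"spin":6.923},{"grip":1,"slide":[0,0,0],"spin":6.923},{"grip":1,"slide":[0,0,0],"spin":6.923},{"grip":1,"slide":[0,0,0],"spin":6.923},{"grip":1,"slide":[0,0,0],"spin":6.923},{"grip":1,"slide":[0,0,0],"spin":6.923},{"grip":1,"slide":[-0.0185,0,-0.034],"spin":0},{"grip":1,"slide":[-0.0185,0,-0.034],"spin":0},{"grip":1,"slide":[-0.0185,0,-0.034],"spin":0},{"grip":1,"slide":[-0.0185,0,-0.034],"spin":0},{"grip":1,"slide":[-0.0185,0,-0.034],"spin":0},{"grip":1,"slide":[0,0,0],"spin":0}])

```text
time_s: 46.47
ee_pos: [0.578, -0.0435, 0.2108]
eef_rot: [-1.571, 0.003, 0.059]
force: [0.0, 0.5, 0.7]
grip_width: 0.0006
```

```bash
python3 look.py 22
python3 - <<'E'
from fit import *
t=cams.camera("top"); cv2.imwrite("pics/t22.png",t)
crop(t,120,110,240,170,3,"t22c")
p0=dict(ell_blue=(.513,.094,.063+np.pi/2),ell_yellow=(.582,.097,.063),ell_red=(.6034,.166,.063-np.pi),bar=(.662,.137,1.634))
for n,p in p0.items(): print(n,fit(t,"top",n,p,z=.006,pad=6))
E
```

```text
46.5167 [ 0.5791 -0.0412  0.2111] [-1.5706  0.0024  0.0593] 0.0002 [0.2 0.5 0. ]
ell_blue (array([0.51311153, 0.09459505, 1.62155029]), np.float64(48.012757503288626), np.int32(564))
ell_yellow (array([0.58220765, 0.09700613, 0.05910761]), np.float64(19.86433741951678), np.int32(735))
ell_red (array([ 0.60294318,  0.16607849, -3.07312905]), np.float64(15.394055789548196), np.int32(579))
bar (array([0.6696956 , 0.14117851, 1.6901717 ]), np.float64(399.02637475762737), np.int32(1154))
```

View pics/t22c.png

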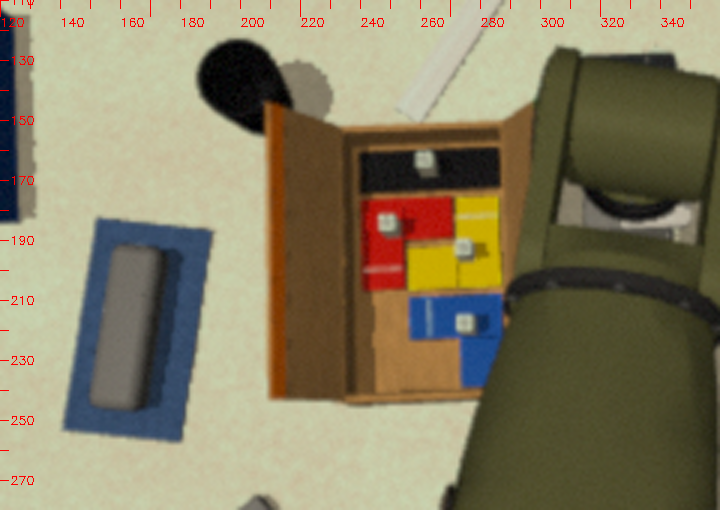

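View pics/s22.png

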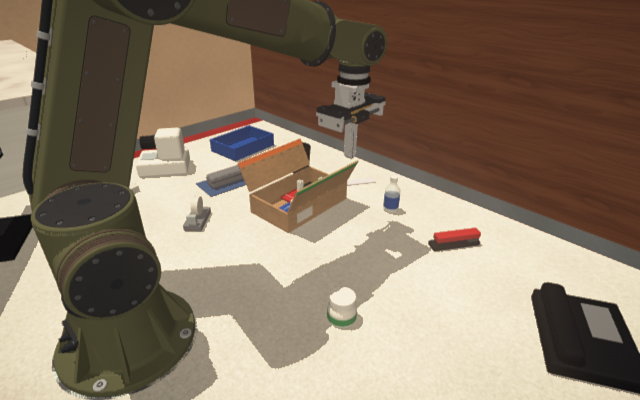

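Emit:
step_arm(plan=[{"grip":1,"slide":[0,0.03,0],"spin":0},{"grip":1,"slide":[0,0.03,0],"spin":0},{"grip":1,"slide":[0,0.029,0],"spin":0},{"grip":1,"slide":[0,0,0],"spin":0},{"grip":1,"slide":[0,0,0.02],"spin":0},{"grip":1,"slide":[0,0,0.015],"spin":0},{"grip":1,"slide":[0,0,0.01],"spin":0},{"grip":1,"slide":[0,0,0.01],"spin":0},{"grip":1,"slide":[0,0,0],"spin":0}])

```text
time_s: 47.32
ee_pos: [0.5773, 0.018, 0.124]
eef_rot: [-1.571, -0.0, 0.065]
force: [0.4, 0.5, -0.6]
grip_width: 0.0005
```

```bash
python3 look.py 23
```

```text
47.3667 [0.5773 0.0171 0.1239] [-1.5708e+00 -4.0000e-04  6.4500e-02] 0.0005 [-0.7 -0.  -0.5]
```

View pics/s23c.png

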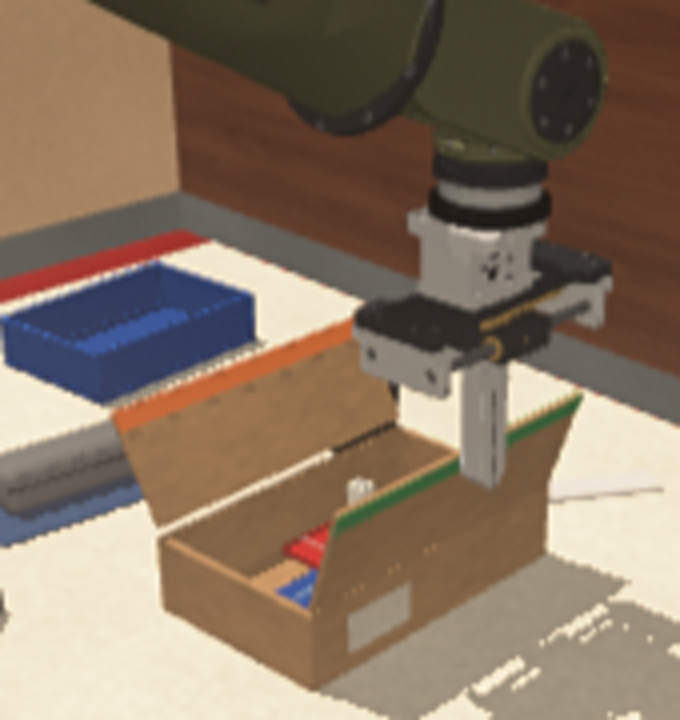

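Emit:
step_arm(plan=[{"grip":1,"slide":[0,0,0.01],"spin":0},{"grip":1,"slide":[0,0,0.01],"spin":0},{"grip":1,"slide":[0,0,0.01],"spin":0},{"grip":1,"slide":[0,0,0.01],"spin":0},{"grip":1,"slide":[0,0,0.01],"spin":0},{"grip":1,"slide":[0,0,0.01],"spin":0},{"grip":1,"slide":[0,0,0.01],"spin":0},{"grip":1,"slide":[0,0,0.01],"spin":0},{"grip":1,"slide":[0,0,0],"spin":0}])

```text
time_s: 48.12
ee_pos: [0.5719, 0.0979, 0.1234]
eef_rot: [-1.571, 0.0, 0.065]
force: [0.3, -0.4, -0.8]
grip_width: 0.0006
```

```bash
python3 look.py 24
```

```text
48.1667 [0.572  0.097  0.1234] [-1.5707  0.      0.0643] 0.0001 [ 1.2 -0.4  0.3]
```

View pics/s24c.png

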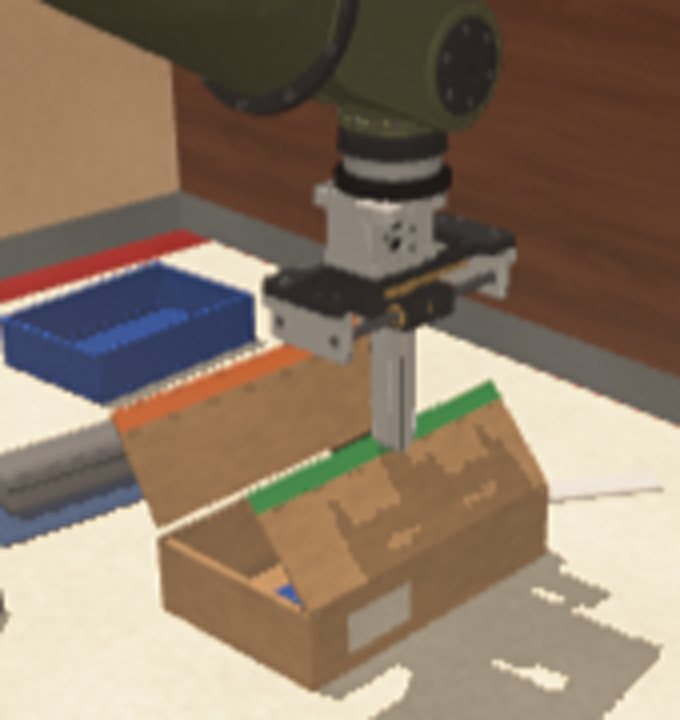

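Emit:
step_arm(plan=[{"grip":1,"slide":[0,0.01,0.003],"spin":0},{"grip":1,"slide":[0,0.01,0.003],"spin":0},{"grip":1,"slide":[0,0.01,0.003],"spin":0},{"grip":1,"slide":[0,0.01,0.003],"spin":0},{"grip":1,"slide":[0,0.008,0.003],"spin":0},{"grip":1,"slide":[0,0.004,0],"spin":0},{"grip":1,"slide":[0,0,0],"spin":0},{"grip":1,"slide":[0,0,0],"spin":0}])

```text
time_s: 48.83
ee_pos: [0.5711, 0.1109, 0.0713]
eef_rot: [-1.571, 0.0, 0.063]
force: [0.4, 0.4, -0.1]
grip_width: 0.0002
```

Emit:
step_arm(plan=[{"grip":1,"slide":[0,0.002,0],"spin":0},{"grip":1,"slide":[0,0.001,0],"spin":0},{"grip":1,"slide":[0,0,0],"spin":0}])

```text
time_s: 49.08
ee_pos: [0.5712, 0.1109, 0.0686]
eef_rot: [-1.571, -0.0, 0.063]
force: [0.7, 0.4, -0.4]
grip_width: 0.0003
```

```bash
python3 look.py 25
```

```text
49.1333 [0.5712 0.1109 0.0686] [-1.5708e+00 -3.0000e-04  6.2900e-02] 0.0005 [ 0.4 -0.2 -0.7]
```

View pics/s25c.png

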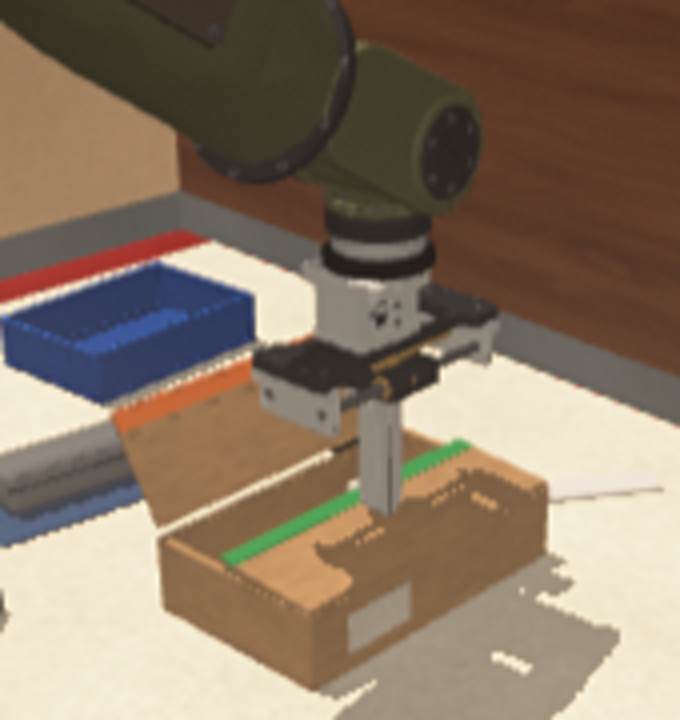

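Nearly flat; press on until force appears.

Emit:
step_arm(plan=[{"grip":1,"slide":[0,0.001,0],"spin":0},{"grip":1,"slide":[0,0.001,0],"spin":0},{"grip":1,"slide":[0,0.001,0],"spin":0},{"grip":1,"slide":[0,0,0],"spin":0}])

```text
time_s: 49.47
ee_pos: [0.571, 0.111, 0.0652]
eef_rot: [-1.571, 0.0, 0.063]
force: [0.1, 0.4, 0.2]
grip_width: 0.0003
```

Emit:
step_arm(plan=[{"grip":1,"slide":[0,0.001,0],"spin":0},{"grip":1,"slide":[0,0,0],"spin":0}])

```text
time_s: 49.63
ee_pos: [0.5711, 0.111, 0.0644]
eef_rot: [-1.571, 0.0, 0.063]
force: [0.0, 0.1, 0.1]
grip_width: 0.0005
```

Emit:
step_arm(plan=[{"grip":1,"slide":[0,0.001,0],"spin":0},{"grip":1,"slide":[0,0,0],"spin":0}])

```text
time_s: 49.8
ee_pos: [0.5712, 0.111, 0.0642]
eef_rot: [-1.571, -0.0, 0.063]
force: [-3.2, -0.9, 7.4]
grip_width: 0.0006
```

Emit:
step_arm(plan=[{"grip":1,"slide":[0,0.001,0],"spin":0},{"grip":1,"slide":[0,0,0],"spin":0},{"grip":1,"slide":[0,-0.02,0],"spin":0},{"grip":1,"slide":[0,-0.04,0],"spin":0},{"grip":1,"slide":[0,-0.04,0],"spin":0},{"grip":1,"slide":[0,-0.04,0],"spin":0},{"grip":1,"slide":[0,-0.005,0],"spin":0},{"grip":1,"slide":[0,0,0],"spin":0},{"grip":1,"slide":[0,0,0],"spin":0}])

```text
time_s: 50.55
ee_pos: [0.5709, 0.1109, 0.2066]
eef_rot: [-1.571, 0.001, 0.063]
force: [-0.4, 0.3, -0.1]
grip_width: 0.0005
```

```bash
python3 look.py 26;python3 - <<'E'
import tgt,mv
x,y=tgt.w(0,.175); print(x,y); mv.go(x,y,.063)
E
```

```text
50.6 [0.5706 0.1109 0.2058] [-1.571   0.0023  0.063 ] 0.0002 [-0.2  1.1 -0.1]
0.5583822915903335 0.305652827350145
pose [0.5706 0.1109 0.2058] z 0.2058 yaw 0.063 q6 tgt 0.44
spin -0.00 = 1 x -0.001;  slide x 0.0001 z 0.1951 = 5 x (0.00002, 0.03903)
```

View pics/s26c.png

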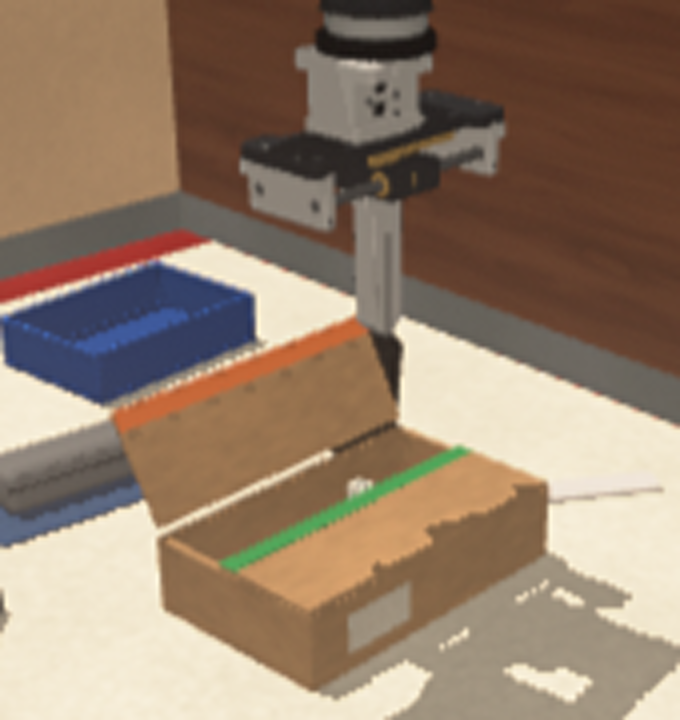

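Emit:
step_arm(plan=[{"grip":1,"slide":[0,0,0.039],"spin":0},{"grip":1,"slide":[0,0,0.039],"spin":0},{"grip":1,"slide":[0,0,0.039],"spin":0},{"grip":1,"slide":[0,0,0.039],"spin":0},{"grip":1,"slide":[0,0,0.039],"spin":0},{"grip":1,"slide":[0,0,0],"spin":0},{"grip":1,"slide":[0,0.03,0],"spin":0},{"grip":1,"slide":[0,0.03,0],"spin":0},{"grip":1,"slide":[0,0.018,0],"spin":0},{"grip":1,"slide":[0,0,0],"spin":0},{"grip":1,"slide":[0,0,-0.02],"spin":0},{"grip":1,"slide":[0,0,-0.02],"spin":0},{"grip":1,"slide":[0,0,-0.01],"spin":0},{"grip":1,"slide":[0,0,-0.01],"spin":0},{"grip":1,"slide":[0,0,-0.01],"spin":0},{"grip":1,"slide":[0,0,0],"spin":0}])

```text
time_s: 51.93
ee_pos: [0.5635, 0.2344, 0.1297]
eef_rot: [-1.571, -0.0, 0.062]
force: [0.8, -0.1, 0.2]
grip_width: 0.0003
```

```bash
python3 look.py 27
```

```text
51.9833 [0.5634 0.2352 0.1297] [-1.5708e+00 -1.0000e-04  6.2100e-02] 0.0004 [0.7 0.6 0.9]
```

View pics/s27c.png

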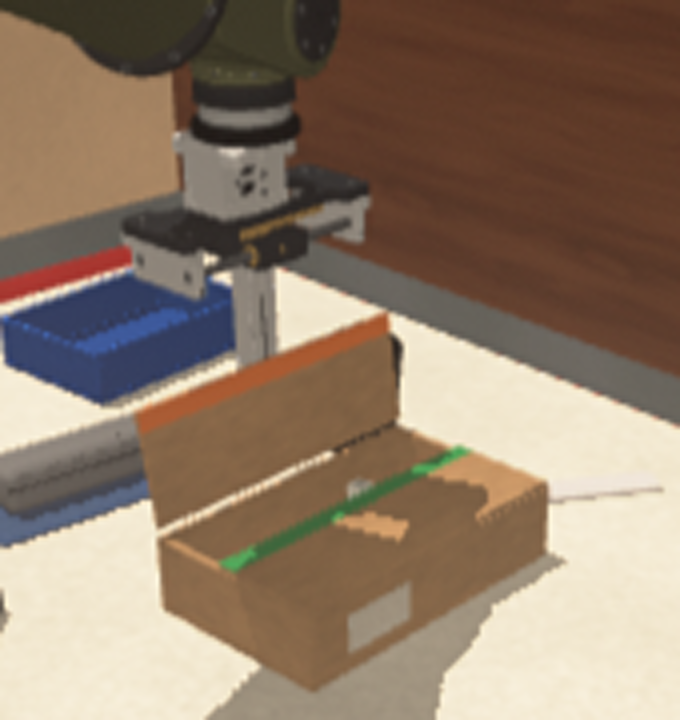

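Swinging over. Continue to about y = 0.162, then down.

Emit:
step_arm(plan=[{"grip":1,"slide":[0,0,-0.01],"spin":0},{"grip":1,"slide":[0,0,-0.01],"spin":0},{"grip":1,"slide":[0,0,-0.01],"spin":0},{"grip":1,"slide":[0,0,-0.01],"spin":0},{"grip":1,"slide":[0,0,-0.01],"spin":0},{"grip":1,"slide":[0,0,-0.01],"spin":0},{"grip":1,"slide":[0,0,-0.01],"spin":0},{"grip":1,"slide":[0,0,0],"spin":0},{"grip":1,"slide":[0,0.01,-0.003],"spin":0},{"grip":1,"slide":[0,0.01,-0.003],"spin":0},{"grip":1,"slide":[0,0.01,-0.003],"spin":0},{"grip":1,"slide":[0,0.01,-0.003],"spin":0},{"grip":1,"slide":[0,0.008,-0.003],"spin":0},{"grip":1,"slide":[0,0.004,0],"spin":0},{"grip":1,"slide":[0,0,0],"spin":0},{"grip":1,"slide":[0,0,0],"spin":0}])

```text
time_s: 53.32
ee_pos: [0.5686, 0.151, 0.0774]
eef_rot: [-1.571, 0.0, 0.063]
force: [0.1, -0.2, -0.2]
grip_width: 0.0003
```

```bash
python3 look.py 28
```

```text
53.3667 [0.5688 0.1511 0.0777] [-1.5707e+00 -5.0000e-04  6.3100e-02] 0.0004 [ 0.1  0.5 -0.1]
```

View pics/s28c.png

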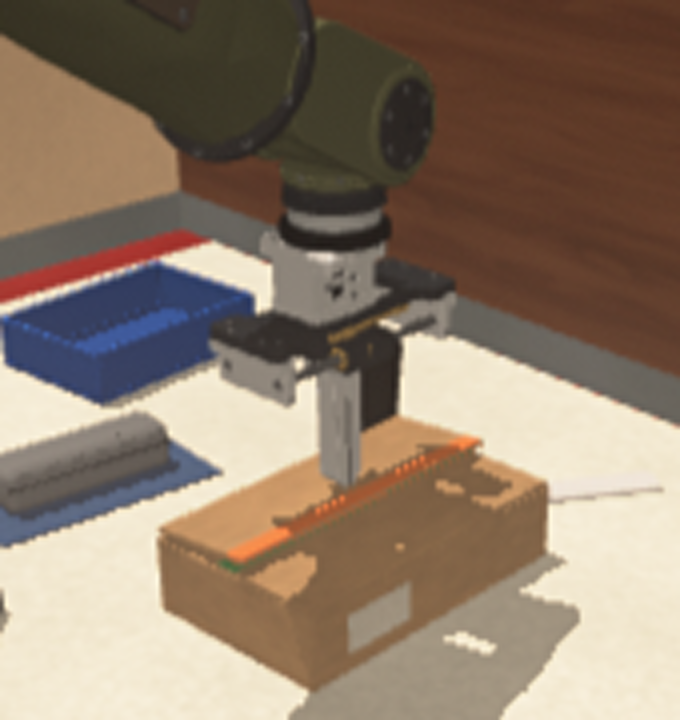

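Now press down to about z = 0.069.

Emit:
step_arm(plan=[{"grip":1,"slide":[0,0.002,0],"spin":0},{"grip":1,"slide":[0,0.002,0],"spin":0},{"grip":1,"slide":[0,0.001,0],"spin":0},{"grip":1,"slide":[0,0.001,0],"spin":0},{"grip":1,"slide":[0,0,0],"spin":0}])

```text
time_s: 53.78
ee_pos: [0.5685, 0.1509, 0.0713]
eef_rot: [-1.571, 0.0, 0.063]
force: [-0.0, 0.7, 0.7]
grip_width: 0.0003
```

Emit:
step_arm(plan=[{"grip":1,"slide":[0,0.001,0],"spin":0},{"grip":1,"slide":[0,0.001,0],"spin":0},{"grip":1,"slide":[0,0,0],"spin":0}])

```text
time_s: 54.03
ee_pos: [0.5686, 0.1509, 0.0694]
eef_rot: [-1.571, -0.0, 0.063]
force: [0.2, -0.5, -0.0]
grip_width: 0.0003
```

Emit:
step_arm(plan=[{"grip":1,"slide":[0,0.001,0],"spin":0},{"grip":1,"slide":[0,0,0],"spin":0},{"grip":1,"slide":[0,0,0],"spin":0}])

```text
time_s: 54.28
ee_pos: [0.5687, 0.1509, 0.0692]
eef_rot: [-1.571, -0.001, 0.063]
force: [-3.8, -0.7, 8.5]
grip_width: 0.0001
```

Closed on its stop (contact at 69 mm = 67+2). Retreat and check from both cameras.

Emit:
step_arm(plan=[{"grip":1,"slide":[0,-0.02,0],"spin":0},{"grip":1,"slide":[0,-0.04,0],"spin":0},{"grip":1,"slide":[0,-0.04,0],"spin":0},{"grip":1,"slide":[0,-0.04,0],"spin":0},{"grip":1,"slide":[0,0,0],"spin":0},{"grip":1,"slide":[0,0,-0.04],"spin":0},{"grip":1,"slide":[0,0,-0.04],"spin":0},{"grip":1,"slide":[0,0,-0.04],"spin":0},{"grip":1,"slide":[0,0,-0.04],"spin":0},{"grip":1,"slide":[0,0,-0.04],"spin":0},{"grip":1,"slide":[0,0,-0.04],"spin":0},{"grip":1,"slide":[0,0,-0.04],"spin":0},{"grip":1,"slide":[0,0,-0.04],"spin":0},{"grip":1,"slide":[0,0,0],"spin":0},{"grip":1,"slide":[0,0,0],"spin":0},{"grip":1,"slide":[0,0,0],"spin":0}])

```text
time_s: 55.62
ee_pos: [0.5887, -0.168, 0.2081]
eef_rot: [-1.57, 0.0, 0.063]
force: [0.9, -0.2, 0.4]
grip_width: 0.0004
```

```bash
python3 look.py 29;python3 - <<'E'
from h import *
t=cams.camera("top"); cv2.imwrite("pics/t29.png",t); crop(t,120,110,240,170,3,"t29c")
s=cv2.imread("pics/s29.png"); overlay(s,[],(180,110,200,130),4,"s29d")
f=lambda c:(120+c[0]/3-.5,110+c[1]/3-.5)
E
```

```text
55.6667 [ 0.5888 -0.1674  0.2083] [-1.5706e+00  2.0000e-04  6.3900e-02] 0.0001 [-0.5  0.4 -0.2]
```

View pics/t29.png

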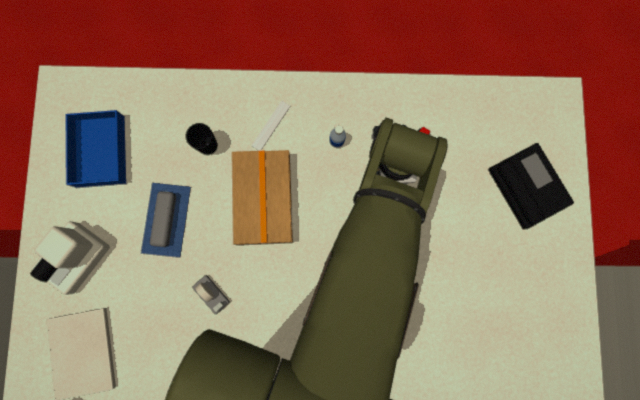

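View pics/s29d.png

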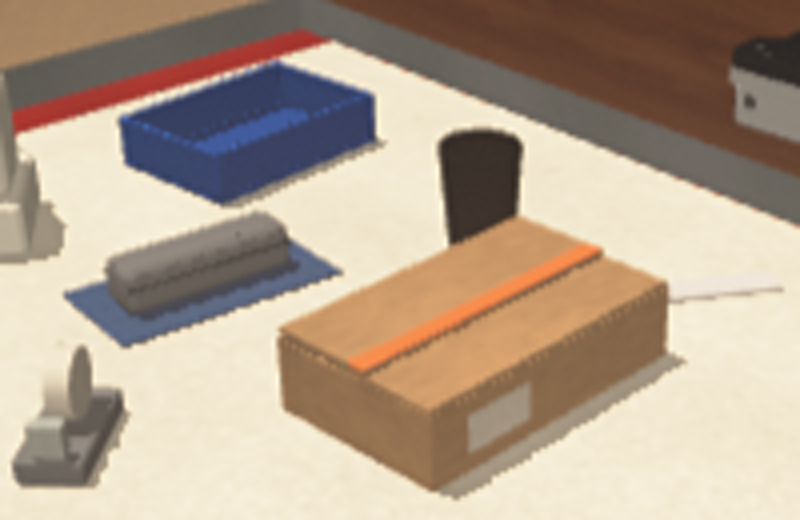

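View pics/t29c.png

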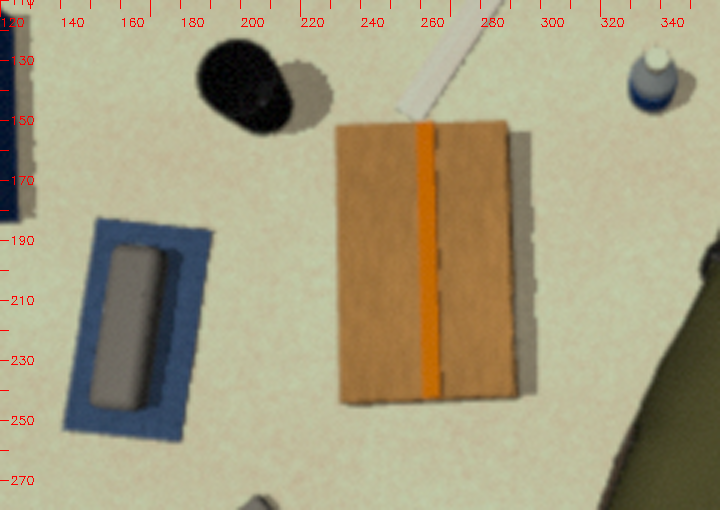

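```bash
python3 -c "
from station import hand_in; print(hand_in())"
```

```text
the job is handed in; nothing more can be done
None
```

I took the case out and laid it flat on the blue pad. I then packed all four plates that were on the counter and closed the green flap, then the orange flap over it. The green L-plate was absent from every view. The job was handed in at about 56 s of the 210 s allowed; no verdict was reported.

- **Plates:** the last top view before closing showed blue, yellow, red and the black bar side by side, post up, none overlapping. The top-view fits for the three Ls were within about 3 mm of where I set them down. The fit for the bar failed because other dark areas spoiled it, so the bar's place rests on the picture and the robot's position when it let go. The flaps hid the plates after that.
- **Flaps:** each met firm resistance at its closed height (about 64 mm for green, 69 mm for orange). Both looked level afterwards.
- **Case:** it lay within the pad's outline in the last top and side pictures.
- **Bystanders:** those in view looked unmoved. In the last top picture the arm hid the jar and most of the stapler; both were in place in an earlier side view.

**Disagreement:** the two cameras differed by 3–7 mm on where the carton stands. I settled it by touching two inner walls with the held yellow plate, which agreed with the top camera. The blue plate had gone in about 3–5 mm off plan along the carton, so I pushed it over with the yellow plate to even out the gaps.

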